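# Sort out three slit-lamp accessories left in one another's trays

### The arm

A 6-joint arm with a two-finger parallel gripper is mounted at the origin on the work surface. World frame = base frame: x ahead of the robot, y to its left, z up, the work surface at z = 0. Lengths are in mm, angles in rad, forces in N, time in s.
With the tool pointing down it reaches from about 250 to 775 mm from the base axis. Payload 4 kg.
Tool frame: the origin (TCP) lies midway between the tips of the shut fingers; the grasp point (between the pads) lies manip.grasp_offset behind it (manip.grasp_offset is the distance from the TCP to the grasp point, in mm); z points along the fingers, y is the line along which they close (so a half turn about z gives the same grasp; the last joint's range is limited). The gripper opens to 85 mm and grips with 20 to 120 N. Pads are 22 mm wide; open, the fingers measure 114 mm over their backs; the gripper's body (76 mm by 85 mm) begins 54 mm behind the grasp point. The pads swing forward as they close: fully open they stand 13 mm farther back than shut.
Start: joints at [-1.224, 0.087, 1.371, -0, 1.684, -0.103], TCP at [239.132, -495.312, 231.341] pointing down, gripper open.
Joint ranges: [-3.1, 3.1], [-0.76, 2.03], [0.27, 2.55], [-1.08, 4.22], [0.17, 2.65], [-2.57, 2.57]. Speed limits (rad/s): [2.79, 2.79, 3.14, 3.14, 3.14, 3.14].

### API

Orientations are given as a rotation vector (axis times angle).
In Python, from cell import manip gives the robot as it stands.
- The arm moves only by the tool move_arm, never from a script. Its argument "series" is a list of rows, each an object of numbers: "rx", "ry", "rz": the turn, a rotation vector about the tool's x, y, z in rad; "tx", "ty", "tz": the shift along the tool's x, y, z in m; "gripper": the opening in per cent of the stroke, from 0 (shut) to 100 (fully open). A call has 1 to 12 rows; each row shifts and turns the commanded pose from where the row before left it, along the tool's axes as they then stand; what a row does not reach is not made up. A row lasts 1/12 s, in which the tool goes at most 41.7 mm and 7.16 degrees, less where a joint would pass 70% of its speed; a pose out of reach is approached as far as the arm can. A call is refused whole if a number of a shift passes 0.0417 or a number of a turn 0.125, either way. A call with a gripper value outside its range is refused whole. The fingers move at their own pace and stop on an object; "squeeze" is the grip in N (left out, the last holds). Time passes only in rows, so rows that do not move let the fingers close. It gives the time, the measured TCP pose, the force, the opening and the grip force at its end, in the units of the state.
- manip.observe(): the state, without advancing time (a new reading comes with each control period).
- manip.grab_frame(name): name is "scene" or "top" or "wrist"; returns a dict with "color" (480x640x3 uint8, blue, green, red), "intrinsics" (3x3 intrinsics, pixels), "R" (3x3) and "t" (3): a world point X has camera coordinates R X + t. Camera axes: x right, y down, z forward; pixel columns grow to the right and rows downward; lengths in mm; the calibration is good to about 2 mm. A picture is of the moment at which its call begins. There is no depth.
- manip.job_done(): hands the job in; it is judged then, once.
The state is a dict: "time": time; "q": joint angles; "qvel": joint speeds; "joint_torque": joint torques, N m; "tcp_pos": TCP position; "ee_rot": TCP orientation; "wrist_force": force on the tool from outside, world axes, zero at the start; "wrist_torque": the same for the moment, N m; "width": finger opening in mm; "grasp_force": force on a finger pad.
Only numpy, scipy, OpenCV 4.12 (cv2) and the standard library are available. Lean on these libraries where they do the work, as an engineer would, in place of code of your own. Each camera call takes 0.05 s, during which the arm holds its last target. There are 200 camera calls.

### The job

The three slit-lamp accessories were put back in one another's trays: first park one of them on the empty rubber mat, then bring each, upright, to the middle of the tray of its own shape: the round eyepiece in the round tray, the square model eye in the square tray, and the prism bar in the oblong tray, lying lengthwise along it. Set them down, do not drop them or knock them over, and do not push aside the trial frame, the penlight or the small drop bottle.

Things in the scene. Friction and masses are not known exactly. Their poses are not given: they have to be found in the camera images.
- eyepiece: Round black eyepiece, an upright cylinder 46 mm in diameter and 60 mm tall with a silver band low down and a lens on top; about 0.1 to 0.2 kg. Loose. Starts in the square tray. Origin at the centre of its underside, z up along its axis.
- model_eye: Model eye for calibration: black square block 40 x 40 mm, 50 mm tall, small silver-rimmed glass eye in the middle of its top; about 0.13 to 0.25 kg. Loose. Starts in the oblong tray. Origin at the centre of its underside, z up, x and y square to its sides.
- prism_bar: Short prism bar standing on its long edge: black oblong block 64 mm (its x) by 22 mm (its y), 50 mm tall, with five glass windows; about 0.08 to 0.15 kg. Loose. Starts in the round tray. Origin at the centre of its underside, z up.
- round_tray: Round light metal tray with a dark steel rim, 92 mm over the rim, 84 mm inside. Fixed to the desk. Origin at the centre of its underside, z up. Inner floor 4 mm above the desk, rim 4 mm thick, its top 12 mm above the desk.
- square_tray: Square light metal tray with a dark steel rim, 78 mm over the rim, 70 mm inside. Fixed to the desk. Origin at the centre of its underside, z up. Inner floor 4 mm above the desk, rim 4 mm thick, its top 12 mm above the desk. x and y square to its sides.
- oblong_tray: Oblong light metal tray with a dark steel rim, 104 x 64 mm over the rim, 96 mm (its x) by 56 mm (its y) inside. Fixed to the desk. Origin at the centre of its underside, z up. Inner floor 4 mm above the desk, rim 4 mm thick, its top 12 mm above the desk.
- mat: Flat square mat, 100 x 100 mm, dark rubber edge and grey middle, no rim, empty at the start. Fixed to the desk. Origin at the centre of its underside; its top is 4 mm above the desk.
- trial_frame: Bystander: metal trial spectacle frame lying flat, about 46 mm (its x) by 130 mm (its y), 12 mm tall. Loose. Origin at the centre of its underside.
- penlight: Bystander: steel penlight lying flat, 120 mm long (its x), 16 mm wide, 15 mm tall. Loose. Origin at the middle of its underside.
- drop_bottle: Bystander: small white eye-drop bottle standing upright, 28 mm in diameter, 65 mm tall. Loose. Origin at the centre of its underside.
There are look-alikes about, which are no part of the job. Leave any green or orange look-alike of the prism_bar alone.

How it is judged:
By the outcome, as a careful person would: the job done as asked, in the order asked, and still so for the second after the job is handed in, with the robot touching nothing.
It also fails if it takes over 106 s, if anything falls off the work surface, if the arm or the gripper's body presses on something with over 40 N, if the wrist force passes 120 N, or if a joint passes its speed limit or range.

## Working session

There is one attempt and no reset: what is moved stays moved. The work goes in short steps, Python scripts to look and compute and a tool call to move; the robot and the scene stay as the last step left them, time stands still between calls to the robot, and variables do not carry over. Pictures are saved under pics/ and viewed, at most 14 in all, crops included, and the job is handed in when it is done.

Besides the shell and the picture viewer there is one more tool, called after "Call:" by a JSON object that holds its "name" and its "arguments". move_arm: Moves the arm, as the interface text tells. Its arguments: {"type":"object","properties":{"series":{"type":"array","items":{"type":"object","properties":{"rx":{"type":"number"},"ry":{"type":"number"},"rz":{"type":"number"},"tx":{"type":"number"},"ty":{"type":"number"},"tz":{"type":"number"},"gripper":{"type":"number"}}}},"squeeze":{"type":"number"}},"required":["series"]}

```bash
ls; mkdir -p pics
python3 - <<'E'
from cell import manip
import cv2,numpy as np
s=manip.observe(); print({k:np.round(v,3) if not isinstance(v,dict) else v for k,v in s.items()}, manip.grasp_offset)
for n in ("top","scene"):
    f=manip.grab_frame(n); cv2.imwrite(f"pics/{n}0.png",f["color"]); np.savez(f"{n}0.npz",**f)
    print(n,f["intrinsics"].round(1).tolist(),f["R"].round(3).tolist(),f["t"].round(1))
E
```

```text
pics
{'time': np.float64(0.0), 'q': array([-1.224,  0.088,  1.372,  0.   ,  1.684, -0.103]), 'qvel': array([ 0.001, -0.   , -0.001, -0.001, -0.001, -0.   ]), 'joint_torque': array([-0.0000e+00, -3.5186e+01, -3.1327e+01, -0.0000e+00,  1.1000e-02,
        0.0000e+00]), 'tcp_pos': array([ 238.955, -494.822,  230.113]), 'ee_rot': array([-3.06, -0.7 ,  0.  ]), 'wrist_force': array([-0.22 , -0.289,  0.376]), 'wrist_torque': array([ 0.001,  0.06 , -0.033]), 'grasp_force': np.float64(0.0), 'width': np.float64(85.532)} 18.700000000000003
top [[490.7, 0.0, 315.4], [0.0, 490.7, 237.3], [0.0, 0.0, 1.0]] [[-0.016, -1.0, 0.005], [-0.977, 0.015, -0.214], [0.214, -0.008, -0.977]] [ 39.3 581.3 892.3]
scene [[512.0, 0.0, 319.9], [0.0, 512.0, 234.5], [0.0, 0.0, 1.0]] [[-0.623, 0.782, -0.012], [0.624, 0.488, -0.61], [-0.472, -0.387, -0.792]] [ 337.  -344.2 1199.9]
```

View pics/top0.png

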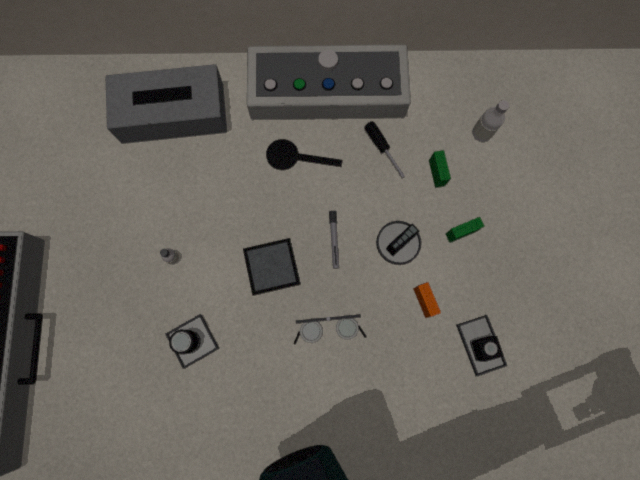

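View pics/scene0.png

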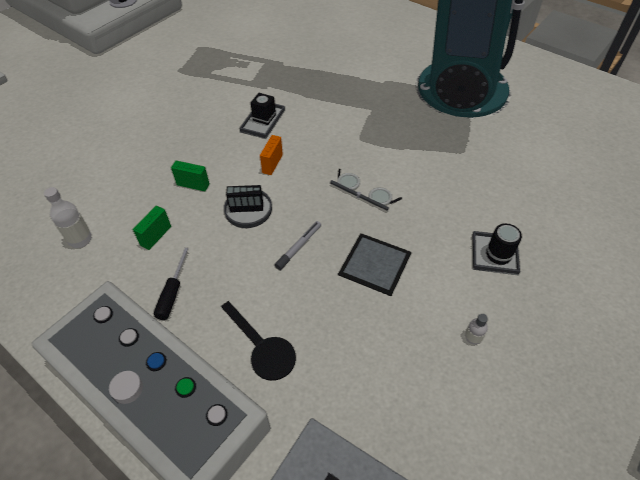

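The top view shows the prism bar in the round tray at (403,240), the eyepiece in the square tray at (184,341), and the model eye in the oblong tray at (488,348). The mat is at (272,266), penlight (334,240), trial frame (330,327) and drop bottle (169,256).

Things that could be confused:
- **Prism bar:** the black, windowed bar at (403,240) is the one I want. The green ones at (440,169) and (465,229) and the orange one at (427,300) are look-alikes.
- **Eyepiece:** the loupe at (283,154) is the other round black thing.

The black bar with glass windows fits the description, so I'll check it in a close crop.

```bash
cat > h.py <<'E'
import cv2,numpy as np
from scipy.spatial.transform import Rotation as Ro
def cast(f,uv,z):
    uv=np.atleast_2d(np.asarray(uv,float)); K,R,t=f["intrinsics"],f["R"],f["t"]
    d=(np.linalg.inv(K)@np.c_[uv,np.ones(len(uv))].T).T@R; C=-R.T@t
    return (C+d*((z-C[2])/d[:,2])[:,None])[:,:2]
def proj(f,X):
    X=np.atleast_2d(X); p=(f["R"]@X.T).T+f["t"]; p=p@f["intrinsics"].T; return p[:,:2]/p[:,2:]
def rect(P):
    (c,s,a)=cv2.minAreaRect(P.astype(np.float32)); s=list(s)
    if s[0]<s[1]: s=s[::-1]; a+=90
    return np.round(c,1),np.round(s,1),round((a+90)%180-90,1)
E
python3 - <<'E'
from h import *
f=dict(np.load("top0.npz")); im=f["color"]; hsv=cv2.cvtColor(im,cv2.COLOR_BGR2HSV); g=hsv[...,2]
m=(g<75).astype(np.uint8)
rois={"round":(372,216,428,270),"square":(160,308,225,372),"oblong":(450,308,512,380),"mat":(238,232,306,300)}
for n,(a,b,c,d) in rois.items():
    mm=np.zeros_like(m); mm[b:d,a:c]=m[b:d,a:c]
    cs,_=cv2.findContours(mm,cv2.RETR_EXTERNAL,cv2.CHAIN_APPROX_NONE); c_=max(cs,key=lambda k:cv2.contourArea(cv2.convexHull(k)))
    P=cast(f,c_[:,0],4 if n=="mat" else 12)
    print(n,rect(P),cv2.minEnclosingCircle(P.astype(np.float32)))
C=[cv2.resize(im[y-45:y+45,x-45:x+45],(390,290*390//290),interpolation=cv2.INTER_CUBIC)[:290+100] for x,y in((400,242),(192,340),(482,345),(272,266))]
C=[cv2.convertScaleAbs(cv2.resize(k,(300,300)),alpha=1.6) for k in C]
cv2.imwrite("pics/crop0.png",np.vstack([np.hstack(C[:2]),np.hstack(C[2:])]))
for n,uv,z in(("bar",(403,240),54),("eyep",(180,341),64),("eye",(491,349),54),("bottle",(165,252),65),("pen",(334,240),8),("frame",(330,327),6)): print(n,cast(f,uv,z).round())
E
```

```text
round (array([ 580. , -139.4]), array([90.8, 90. ]), 89.1) ((580.8660888671875, -141.56800842285156), 48.25114059448242)
square (array([389.2, 276.2]), array([83. , 78.7]), -60.9) ((389.156982421875, 275.2317199707031), 53.63039779663086)
oblong (array([ 372.8, -292.3]), array([104. ,  68.1]), 17.3) ((372.2757568359375, -291.0538330078125), 60.12641143798828)
mat (array([536.2, 121. ]), array([100.4, 100.1]), -78.0) ((536.98046875, 121.0613784790039), 69.05647277832031)
bar [[ 576. -142.]]
eyep [[388. 285.]]
eye [[ 365. -295.]]
bottle [[557. 320.]]
pen [[588.  -8.]]
frame [[412.   4.]]
```

View pics/crop0.png

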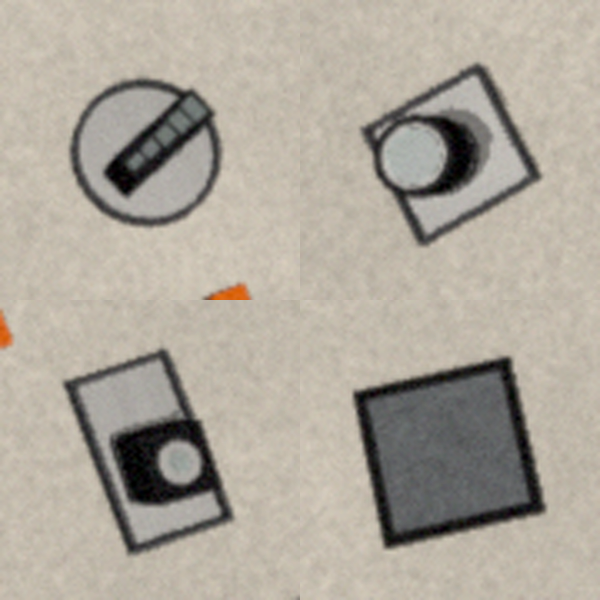

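The crop confirms the black windowed bar in the round tray (bar runs about (115,180) to (205,100) in the crop). The eyepiece and the model eye both sit off-centre in their trays. I'll move above the bar.

Call:
{"name": "move_arm", "arguments": {"series": [{"tx":0.037,"ty":-0.015,"gripper":100},{"tx":0.037,"ty":-0.015},{"tx":0.037,"ty":-0.015},{"tx":0.037,"ty":-0.015},{"tx":0.037,"ty":-0.015},{"tx":0.037,"ty":-0.015},{"tx":0.037,"ty":-0.015},{"tx":0.037,"ty":-0.015},{"tx":0.037,"ty":-0.015},{"tx":0.037,"ty":-0.015},{"tx":0.037,"ty":-0.015},{"tx":0.037,"ty":-0.015}]}}

```text
invalid input
```

Call:
{"name": "move_arm", "arguments": {"series": [{"rz":-0.12},{"rz":-0.12},{"rz":-0.12},{"rz":-0.12},{"rz":-0.12},{"rz":-0.12},{"rz":-0.12},{"rz":-0.12}]}}

```text
invalid input
```

Call:
{"name": "move_arm", "arguments": {"series": [{"rz":-0.12},{"rz":-0.12},{"rz":-0.12},{"rz":-0.12},{"rz":-0.12},{"rz":-0.12},{"rz":-0.12},{"rz":-0.12},{}]}}

```text
invalid input
```

```bash
cat >> h.py <<'E'
def look(n,cam="wrist"):
    from cell import manip
    f=manip.grab_frame(cam); cv2.imwrite(f"pics/{n}.png",f["color"]); np.savez(f"{n}.npz",**f)
    s=manip.observe(); R=Ro.from_rotvec(s["ee_rot"]).as_matrix()
    print("tcp",s["tcp_pos"].round(1),"yaw",np.degrees(np.arctan2(R[1,0],R[0,0])).round(2),"tilt",np.degrees(np.arccos(-R[2,2])).round(2),"w",round(float(s["width"]),1),"q",s["q"].round(2),"t",s["time"])
    return f,s,R
E
python3 - <<'E'
from h import *
f,s,R=look("w1"); print(f["R"].round(3),(-f["R"].T@f["t"]).round(1)); print("R",R.round(3))
E
```

```text
tcp [ 239.  -494.9  230.4] yaw 25.77 tilt 0.1 w 85.2 q [-1.22  0.09  1.37  0.    1.68 -0.1 ] t 0.15
[[ 0.435 -0.9   -0.002]
 [-0.867 -0.42   0.269]
 [-0.244 -0.115 -0.963]] [ 300.5 -464.5  373.2]
R [[ 0.901  0.435 -0.001]
 [ 0.435 -0.901  0.002]
 [ 0.    -0.002 -1.   ]]
```

View pics/w1.png

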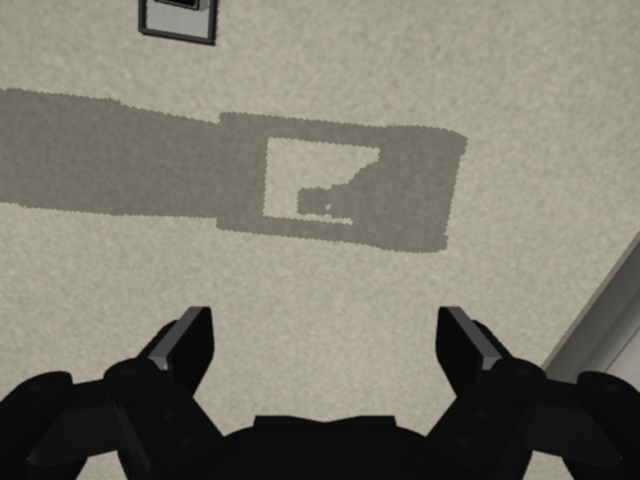

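The wrist camera sits ahead of the tool on +x, and image up is tool +x. The moves were refused as invalid, so I'll send rows with every field filled in.

Call:
{"name": "move_arm", "arguments": {"series": [{"tx":0.037,"ty":-0.015,"tz":0,"rx":0,"ry":0,"rz":0,"gripper":100}], "squeeze": 40}}

```text
time: 0.23
tcp_pos: [262.5, -469.0, 229.9]
ee_rot: [3.065, 0.689, -0.006]
wrist_force: [1.3, 0.7, -1.1]
width: 85.5
grasp_force: 0.0
```

Call:
{"name": "move_arm", "arguments": {"series": [{"tx":0.037,"ty":-0.015,"gripper":100},{"tx":0.037,"ty":-0.015,"gripper":100},{"tx":0.037,"ty":-0.015,"gripper":100},{"tx":0.037,"ty":-0.015,"gripper":100},{"tx":0.037,"ty":-0.015,"gripper":100},{"tx":0.037,"ty":-0.015,"gripper":100},{"tx":0.037,"ty":-0.015,"gripper":100},{"tx":0.037,"ty":-0.015,"gripper":100},{"tx":0.037,"ty":-0.015,"gripper":100},{"tx":0.037,"ty":-0.015,"gripper":100},{"tx":0.037,"ty":-0.015,"gripper":100}], "squeeze": 40}}

```text
invalid input
```

Call:
{"name": "move_arm", "arguments": {"series": [{"tx":0.037,"ty":-0.015,"tz":0,"rx":0,"ry":0,"rz":0,"gripper":100},{"tx":0.037,"ty":-0.015,"tz":0,"rx":0,"ry":0,"rz":0,"gripper":100},{"tx":0.037,"ty":-0.015,"tz":0,"rx":0,"ry":0,"rz":0,"gripper":100},{"tx":0.037,"ty":-0.015,"tz":0,"rx":0,"ry":0,"rz":0,"gripper":100},{"tx":0.037,"ty":-0.015,"tz":0,"rx":0,"ry":0,"rz":0,"gripper":100},{"tx":0.037,"ty":-0.015,"tz":0,"rx":0,"ry":0,"rz":0,"gripper":100},{"tx":0.037,"ty":-0.015,"tz":0,"rx":0,"ry":0,"rz":0,"gripper":100},{"tx":0.037,"ty":-0.015,"tz":0,"rx":0,"ry":0,"rz":0,"gripper":100},{"tx":0.037,"ty":-0.015,"tz":0,"rx":0,"ry":0,"rz":0,"gripper":100},{"tx":0.037,"ty":-0.015,"tz":0,"rx":0,"ry":0,"rz":0,"gripper":100},{"tx":0.037,"ty":-0.015,"tz":0,"rx":0,"ry":0,"rz":0,"gripper":100}]}}

```text
time: 1.15
tcp_pos: [561.6, -138.3, 230.9]
ee_rot: [-3.062, -0.701, 0.001]
wrist_force: [0.0, -0.3, 0.6]
width: 85.3
grasp_force: 0.0
```

Call:
{"name": "move_arm", "arguments": {"series": [{"tx":0,"ty":0,"tz":0,"rx":0,"ry":0,"rz":-0.12,"gripper":100},{"tx":0,"ty":0,"tz":0,"rx":0,"ry":0,"rz":-0.12,"gripper":100},{"tx":0,"ty":0,"tz":0,"rx":0,"ry":0,"rz":-0.12,"gripper":100},{"tx":0,"ty":0,"tz":0,"rx":0,"ry":0,"rz":-0.12,"gripper":100},{"tx":0,"ty":0,"tz":0,"rx":0,"ry":0,"rz":-0.12,"gripper":100},{"tx":0,"ty":0,"tz":0,"rx":0,"ry":0,"rz":-0.12,"gripper":100},{"tx":0,"ty":0,"tz":0,"rx":0,"ry":0,"rz":-0.12,"gripper":100},{"tx":0,"ty":0,"tz":0,"rx":0,"ry":0,"rz":-0.12,"gripper":100}]}}

```text
time: 1.82
tcp_pos: [560.5, -140.1, 230.7]
ee_rot: [-2.386, -2.042, 0.001]
wrist_force: [-0.3, -0.1, -0.9]
width: 85.0
grasp_force: 0.0
```

Call:
{"name": "move_arm", "arguments": {"series": [{"tx":0,"ty":0,"tz":0,"rx":0,"ry":0,"rz":-0.12,"gripper":100},{"tx":0,"ty":0,"tz":0,"rx":0,"ry":0,"rz":-0.12,"gripper":100},{"tx":0,"ty":0,"tz":0,"rx":0,"ry":0,"rz":-0.12,"gripper":100},{"tx":0,"ty":0,"tz":0,"rx":0,"ry":0,"rz":-0.12,"gripper":100},{"tx":0,"ty":0,"tz":0,"rx":0,"ry":0,"rz":-0.12,"gripper":100},{"tx":0,"ty":0,"tz":0,"rx":0,"ry":0,"rz":-0.12,"gripper":100},{"tx":0,"ty":0,"tz":0,"rx":0,"ry":0,"rz":-0.12,"gripper":100},{"tx":0,"ty":0,"tz":0,"rx":0,"ry":0,"rz":-0.12,"gripper":100},{"tx":0,"ty":0,"tz":0,"rx":0,"ry":0,"rz":0,"gripper":100}]}}

```text
time: 2.57
tcp_pos: [560.5, -140.1, 230.8]
ee_rot: [-1.179, -2.911, 0.0]
wrist_force: [-0.2, 0.5, -0.0]
width: 85.5
grasp_force: 0.0
```

Run:
```python
from h import *
f,s,R=look("w2")
```

```text
tcp [ 560.5 -140.1  230.8] yaw 135.64 tilt 0.05 w 85.4 q [-0.34  0.15  1.3  -0.    1.69 -1.14] t 2.6167
```

View pics/w2.png

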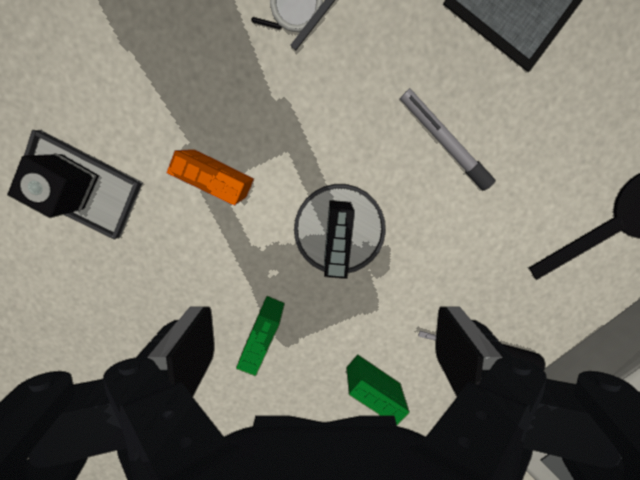

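The wrist view shows the bar at (340,240) in the round tray, nearly lined up with the tool's x. The greens at (262,335) and (378,388) and the orange at (210,177) are clear of the fingers. Next I'll measure the bar.

```bash
cat >> h.py <<'E'
def delta(s,R,x,y,z):
    return (R.T@(np.array([x,y,z])-s["tcp_pos"])).round(1)
def hullrect(f,mask,z):
    cs,_=cv2.findContours(mask,cv2.RETR_EXTERNAL,cv2.CHAIN_APPROX_NONE)
    c=max(cs,key=lambda k:cv2.contourArea(cv2.convexHull(k))); return rect(cast(f,c[:,0],z)),c[:,0]
E
python3 - <<'E'
from h import *
f=dict(np.load("w2.npz")); im=f["color"]; print("cam",(-f["R"].T@f["t"]).round(0))
g=cv2.cvtColor(im,cv2.COLOR_BGR2HSV)[...,2]
yy,xx=np.mgrid[:480,:640]
# tray
m=((g<80)&(abs(xx-340)<52)&(abs(yy-231)<52)).astype(np.uint8)
cs,_=cv2.findContours(m,cv2.RETR_EXTERNAL,cv2.CHAIN_APPROX_NONE); c=max(cs,key=lambda k:cv2.contourArea(cv2.convexHull(k)))
P=cast(f,c[:,0],12); print("tray",cv2.fitEllipse(P.astype(np.float32)),rect(P))
b=((g<50)&(abs(xx-340)<22)&(abs(yy-240)<45)).astype(np.uint8)
for z in(54,4): r,_=hullrect(f,b,z); print(z,r)
cv2.imwrite("pics/c2.png",cv2.resize(cv2.convertScaleAbs(im[180:290,280:400],alpha=1.5),(720,600*110//100-60),interpolation=cv2.INTER_CUBIC))
E
```

```text
cam [512. -92. 374.]
tray ((582.0667724609375, -139.78317260742188), (87.84410095214844, 93.7101821899414), 46.29530715942383) (array([ 581.7, -139.3]), array([90.6, 89.3]), 0.6)
54 (array([ 582.3, -137.7]), array([68.8, 37.9]), -49.3)
4 (array([ 593.4, -144.9]), array([79.6, 43.8]), -49.3)
```

View pics/c2.png

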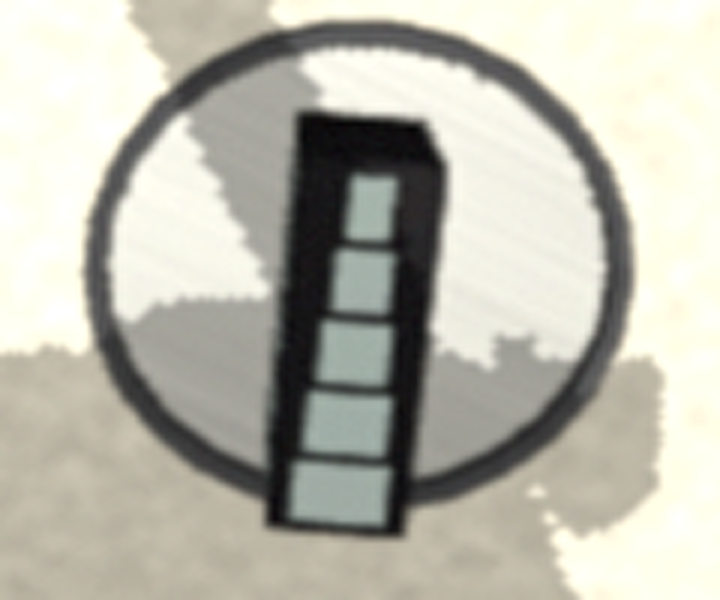

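Run:
```python
from h import *
from cell import manip
f=dict(np.load("w2.npz"))
px=lambda a:(280+a[0]/6,180+a[1]/(600/110))
P=cast(f,[px(a) for a in((268,527),(405,535),(298,155),(432,160))],54); print(P.round(1))
print("w",np.linalg.norm(P[1]-P[0]),"len",np.linalg.norm(P[2]-P[0]),np.linalg.norm(P[3]-P[1]),"ang",[np.degrees(np.arctan2(*(b-a)[::-1])).round(1) for a,b in((P[0],P[1]),(P[0],P[2]),(P[1],P[3]))])
c=P.mean(0); print(c)
s=manip.observe();R=Ro.from_rotvec(s["ee_rot"]).as_matrix()
print(delta(s,R,*c,24))
```

```text
[[ 595.5 -172.7]
 [ 610.9 -158.7]
 [ 553.6 -126.1]
 [ 567.6 -112.8]]
w 20.813881893476513 len 62.6461135303317 63.176774612902875 ang [np.float64(42.0), np.float64(132.0), np.float64(133.3)]
[ 581.87507376 -142.56624313]
[-17.1  13.3 206.8]
```

Call:
{"name": "move_arm", "arguments": {"series": [{"tx":-0.017,"ty":0.0133,"tz":0,"rx":0,"ry":0,"rz":0,"gripper":100},{"tx":0,"ty":0,"tz":0.02,"rx":0,"ry":0,"rz":0.054,"gripper":100},{"tx":0,"ty":0,"tz":0.04,"rx":0,"ry":0,"rz":0,"gripper":80},{"tx":0,"ty":0,"tz":0.04,"rx":0,"ry":0,"rz":0,"gripper":70},{"tx":0,"ty":0,"tz":0.04,"rx":0,"ry":0,"rz":0,"gripper":70},{"tx":0,"ty":0,"tz":0.03,"rx":0,"ry":0,"rz":0,"gripper":70},{"tx":0,"ty":0,"tz":0.02,"rx":0,"ry":0,"rz":0,"gripper":70},{"tx":0,"ty":0,"tz":0.017,"rx":0,"ry":0,"rz":0,"gripper":70},{"tx":0,"ty":0,"tz":0,"rx":0,"ry":0,"rz":0,"gripper":70}]}}

```text
time: 3.37
tcp_pos: [578.6, -141.3, 18.9]
ee_rot: [-1.261, -2.867, 0.001]
wrist_force: [-1.2, 0.2, -0.6]
width: 60.0
grasp_force: 0.0
```

Run:
```python
from h import *
f,s,R=look("w3")
```

```text
tcp [ 580.2 -141.8   21.5] yaw 132.56 tilt 0.35 w 59.7 q [-0.33  0.32  1.52 -0.    1.3  -1.08] t 3.4167
```

View pics/w3.png

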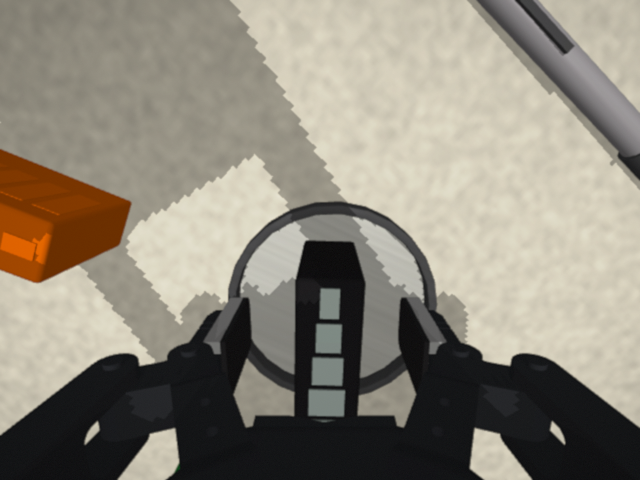

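The bar stands centred between the pads and lined up with them. Close and lift.

Call:
{"name": "move_arm", "arguments": {"series": [{"tx":0,"ty":0,"tz":0,"rx":0,"ry":0,"rz":0,"gripper":15},{"tx":0,"ty":0,"tz":0,"rx":0,"ry":0,"rz":0,"gripper":15},{"tx":0,"ty":0,"tz":0,"rx":0,"ry":0,"rz":0,"gripper":15},{"tx":0,"ty":0,"tz":0,"rx":0,"ry":0,"rz":0,"gripper":15},{"tx":0,"ty":0,"tz":0,"rx":0,"ry":0,"rz":0,"gripper":15},{"tx":0,"ty":0,"tz":0,"rx":0,"ry":0,"rz":0,"gripper":15},{"tx":0,"ty":0,"tz":0,"rx":0,"ry":0,"rz":0,"gripper":15},{"tx":0,"ty":0,"tz":0,"rx":0,"ry":0,"rz":0,"gripper":15}], "squeeze": 35}}

```text
time: 4.08
tcp_pos: [583.6, -143.0, 26.6]
ee_rot: [1.259, 2.874, 0.0]
wrist_force: [0.7, -0.8, 7.3]
width: 21.5
grasp_force: 35.5
```

Run:
```python
from h import *
from cell import manip
s=manip.observe();R=Ro.from_rotvec(s["ee_rot"]).as_matrix()
print(s["tcp_pos"],s["width"],s["grasp_force"],s["q"]); print(delta(s,R,536.5,121,s["tcp_pos"][2]-0))
```

```text
[ 583.61041463 -143.04940505   26.58522905] 21.52706498736873 35.46974301338196 [-3.34628286e-01  3.18591760e-01  1.51618673e+00 -1.48740882e-04
  1.30260216e+00 -1.07938934e+00]
[226.1 144.3  -0.6]
```

Call:
{"name": "move_arm", "arguments": {"series": [{"tx":0,"ty":0,"tz":-0.02,"rx":0,"ry":0,"rz":0,"gripper":15},{"tx":0,"ty":0,"tz":-0.04,"rx":0,"ry":0,"rz":0,"gripper":15},{"tx":0,"ty":0,"tz":-0.03,"rx":0,"ry":0,"rz":0,"gripper":15},{"tx":0.0142,"ty":0.009,"tz":0,"rx":0,"ry":0,"rz":0,"gripper":15},{"tx":0.0283,"ty":0.018,"tz":0,"rx":0,"ry":0,"rz":0,"gripper":15},{"tx":0.0283,"ty":0.018,"tz":0,"rx":0,"ry":0,"rz":0,"gripper":15},{"tx":0.0283,"ty":0.018,"tz":0,"rx":0,"ry":0,"rz":0,"gripper":15},{"tx":0.0283,"ty":0.018,"tz":0,"rx":0,"ry":0,"rz":0,"gripper":15},{"tx":0.0283,"ty":0.018,"tz":0,"rx":0,"ry":0,"rz":0,"gripper":15},{"tx":0.0283,"ty":0.018,"tz":0,"rx":0,"ry":0,"rz":0,"gripper":15},{"tx":0.0283,"ty":0.018,"tz":0,"rx":0,"ry":0,"rz":0,"gripper":15},{"tx":0.0142,"ty":0.009,"tz":0,"rx":0,"ry":0,"rz":0,"gripper":15}]}}

```text
time: 5.08
tcp_pos: [532.5, 125.4, 113.4]
ee_rot: [-1.256, -2.877, -0.001]
wrist_force: [0.5, -1.1, -0.8]
width: 21.1
grasp_force: 34.6
```

Call:
{"name": "move_arm", "arguments": {"series": [{"tx":0,"ty":0,"tz":0,"rx":0,"ry":0,"rz":0,"gripper":15},{"tx":0,"ty":0,"tz":0.03,"rx":0,"ry":0,"rz":0,"gripper":15},{"tx":0,"ty":0,"tz":0.03,"rx":0,"ry":0,"rz":0,"gripper":15},{"tx":0,"ty":0,"tz":0.015,"rx":0,"ry":0,"rz":0,"gripper":15},{"tx":0,"ty":0,"tz":0.008,"rx":0,"ry":0,"rz":0,"gripper":15},{"tx":0,"ty":0,"tz":0.003,"rx":0,"ry":0,"rz":0,"gripper":15},{"tx":0,"ty":0,"tz":0,"rx":0,"ry":0,"rz":0,"gripper":15},{"tx":0,"ty":0,"tz":0,"rx":0,"ry":0,"rz":0,"gripper":15},{"tx":0,"ty":0,"tz":0,"rx":0,"ry":0,"rz":0,"gripper":15}]}}

```text
time: 5.83
tcp_pos: [535.7, 121.5, 29.7]
ee_rot: [1.26, 2.875, 0.002]
wrist_force: [0.6, 1.1, -0.7]
width: 21.8
grasp_force: 34.6
```

Run:
```python
from h import *
f,s,R=look("w4"); print(s["wrist_force"],s["grasp_force"])
```

```text
tcp [535.6 121.6  29.7] yaw 132.67 tilt 0.16 w 21.4 q [ 0.12  0.21  1.64 -0.    1.28 -0.62] t 5.8833
[-0.64516393  0.65576765 -1.30508527] 34.60028529167175
```

View pics/w4.png

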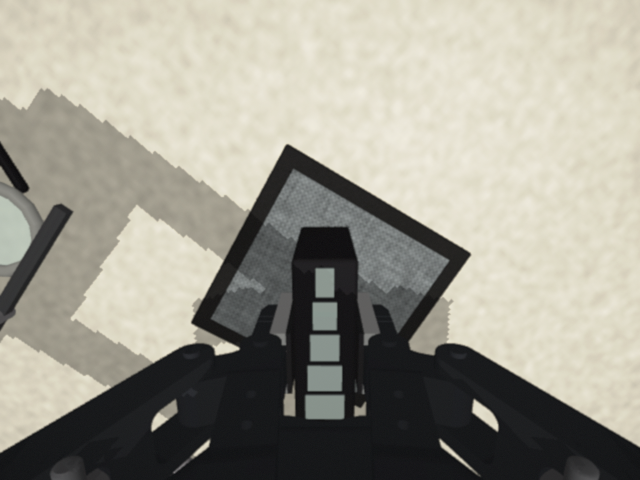

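The bar is upright over the middle of the mat, still about 3 mm above its surface. Lower, then release.

Call:
{"name": "move_arm", "arguments": {"series": [{"tx":0,"ty":0,"tz":0.0015,"rx":0,"ry":0,"rz":0,"gripper":15},{"tx":0,"ty":0,"tz":0.0015,"rx":0,"ry":0,"rz":0,"gripper":15},{"tx":0,"ty":0,"tz":0,"rx":0,"ry":0,"rz":0,"gripper":15},{"tx":0,"ty":0,"tz":0,"rx":0,"ry":0,"rz":0,"gripper":15}]}}

```text
time: 6.22
tcp_pos: [535.4, 121.7, 26.6]
ee_rot: [1.26, 2.876, 0.002]
wrist_force: [-0.8, 0.0, 4.1]
width: 21.6
grasp_force: 35.3
```

Call:
{"name": "move_arm", "arguments": {"series": [{"tx":0,"ty":0,"tz":0,"rx":0,"ry":0,"rz":0,"gripper":40},{"tx":0,"ty":0,"tz":0,"rx":0,"ry":0,"rz":0,"gripper":60},{"tx":0,"ty":0,"tz":0,"rx":0,"ry":0,"rz":0,"gripper":70},{"tx":0,"ty":0,"tz":0,"rx":0,"ry":0,"rz":0,"gripper":80},{"tx":0,"ty":0,"tz":-0.02,"rx":0,"ry":0,"rz":0,"gripper":100},{"tx":0,"ty":0,"tz":-0.04,"rx":0,"ry":0,"rz":0,"gripper":100},{"tx":0,"ty":0,"tz":-0.04,"rx":0,"ry":0,"rz":0,"gripper":100},{"tx":0,"ty":0,"tz":-0.04,"rx":0,"ry":0,"rz":0,"gripper":100},{"tx":0,"ty":0,"tz":-0.04,"rx":0,"ry":0,"rz":0,"gripper":100},{"tx":0,"ty":0,"tz":-0.02,"rx":0,"ry":0,"rz":0,"gripper":100},{"tx":0,"ty":0,"tz":0,"rx":0,"ry":0,"rz":0,"gripper":100}]}}

```text
time: 7.13
tcp_pos: [537.3, 122.0, 232.7]
ee_rot: [1.256, 2.867, 0.01]
wrist_force: [0.2, 0.4, 1.7]
width: 85.2
grasp_force: 0.0
```

Call:
{"name": "move_arm", "arguments": {"series": [{"tx":0.034,"ty":0,"tz":0,"rx":0,"ry":0,"rz":0,"gripper":100},{"tx":0.034,"ty":0,"tz":0,"rx":0,"ry":0,"rz":0,"gripper":100},{"tx":0.034,"ty":0,"tz":0,"rx":0,"ry":0,"rz":0,"gripper":100},{"tx":0.034,"ty":0,"tz":0,"rx":0,"ry":0,"rz":0,"gripper":100},{"tx":0.034,"ty":0,"tz":0,"rx":0,"ry":0,"rz":0,"gripper":100},{"tx":0.034,"ty":0,"tz":0,"rx":0,"ry":0,"rz":0,"gripper":100},{"tx":0.033,"ty":0.002,"tz":0,"rx":0,"ry":0,"rz":0,"gripper":100},{"tx":0,"ty":0,"tz":0,"rx":0,"ry":0,"rz":0,"gripper":100},{"tx":0,"ty":0,"tz":0,"rx":0,"ry":0,"rz":0,"gripper":100},{"tx":0,"ty":0,"tz":0,"rx":0,"ry":0,"rz":0,"gripper":100},{"tx":0,"ty":0,"tz":0,"rx":0,"ry":0,"rz":0,"gripper":100}]}}

```text
time: 8.05
tcp_pos: [375.8, 296.4, 224.6]
ee_rot: [-1.263, -2.877, 0.002]
wrist_force: [-0.6, -0.9, -0.8]
width: 85.3
grasp_force: 0.0
```

Run:
```python
from h import *
f,s,R=look("w5")
```

```text
tcp [375.9 296.3 224.7] yaw 132.58 tilt 0.06 w 85.8 q [ 0.55 -0.07  1.54 -0.    1.67 -0.19] t 8.1
```

View pics/w5.png

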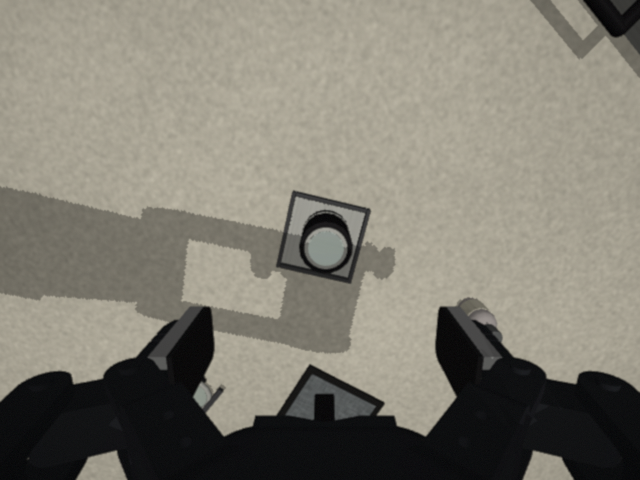

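The eyepiece top is at (326,247) inside the square tray at (322,236), the drop bottle is at (478,315), and the bar stands on the mat at (324,405). Next I'll measure the eyepiece and the tray.

Run:
```python
from h import *
from cell import manip
f=dict(np.load("w5.npz")); im=f["color"]; hsv=cv2.cvtColor(im,cv2.COLOR_BGR2HSV); g=hsv[...,2]
yy,xx=np.mgrid[:480,:640]
roi=(abs(xx-323)<52)&(abs(yy-237)<52)
r,c=hullrect(f,((g<85)&roi&((xx-345)+(yy-237)<62)).astype(np.uint8),12); print("tray",r, c.min(0),c.max(0))
m=((g>90)&((xx-326)**2+(yy-248)**2<20**2)).astype(np.uint8)
cs,_=cv2.findContours(m,cv2.RETR_EXTERNAL,cv2.CHAIN_APPROX_NONE);k=max(cs,key=cv2.contourArea)
P=cast(f,k[:,0],64);print("lens",cv2.fitEllipse(P.astype(np.float32)),cv2.fitEllipse(k))
e=np.mean(cv2.fitEllipse(P.astype(np.float32))[0:1],axis=0)
s=manip.observe();R=Ro.from_rotvec(s["ee_rot"]).as_matrix(); print(delta(s,R,*e,30), "C",(-f["R"].T@f["t"]).round())
```

```text
tray (array([388.8, 279.5]), array([78.8, 78. ]), -60.7) [276 191] [369 283]
lens ((388.3501281738281, 285.3790283203125), (32.834476470947266, 34.0225830078125), 38.990760803222656) ((325.9702453613281, 247.9474334716797), (38.73014831542969, 38.96247100830078), 59.82062911987305)
[-16.4   2.  194.7] C [330. 348. 368.]
```

Call:
{"name": "move_arm", "arguments": {"series": [{"tx":-0.0164,"ty":0.002,"tz":0.02,"rx":0,"ry":0,"rz":0,"gripper":100},{"tx":0,"ty":0,"tz":0.04,"rx":0,"ry":0,"rz":0,"gripper":100},{"tx":0,"ty":0,"tz":0.04,"rx":0,"ry":0,"rz":0,"gripper":100},{"tx":0,"ty":0,"tz":0.03,"rx":0,"ry":0,"rz":0,"gripper":100},{"tx":0,"ty":0,"tz":0.03,"rx":0,"ry":0,"rz":0,"gripper":100},{"tx":0,"ty":0,"tz":0.02,"rx":0,"ry":0,"rz":0,"gripper":100},{"tx":0,"ty":0,"tz":0.018,"rx":0,"ry":0,"rz":0,"gripper":100},{"tx":0,"ty":0,"tz":0,"rx":0,"ry":0,"rz":0,"gripper":100},{"tx":0,"ty":0,"tz":0,"rx":0,"ry":0,"rz":0,"gripper":100},{"tx":0,"ty":0,"tz":0,"rx":0,"ry":0,"rz":0,"gripper":100},{"tx":0,"ty":0,"tz":0,"rx":0,"ry":0,"rz":0,"gripper":100}]}}

```text
time: 9.02
tcp_pos: [389.4, 286.9, 29.2]
ee_rot: [1.261, 2.875, 0.004]
wrist_force: [0.0, -0.1, -0.3]
width: 85.1
grasp_force: 0.0
```

Call:
{"name": "move_arm", "arguments": {"series": [{"tx":0,"ty":0,"tz":0,"rx":0,"ry":0,"rz":0,"gripper":40},{"tx":0,"ty":0,"tz":0,"rx":0,"ry":0,"rz":0,"gripper":40},{"tx":0,"ty":0,"tz":0,"rx":0,"ry":0,"rz":0,"gripper":40},{"tx":0,"ty":0,"tz":0,"rx":0,"ry":0,"rz":0,"gripper":40},{"tx":0,"ty":0,"tz":0,"rx":0,"ry":0,"rz":0,"gripper":40},{"tx":0,"ty":0,"tz":0,"rx":0,"ry":0,"rz":0,"gripper":40},{"tx":0,"ty":0,"tz":0,"rx":0,"ry":0,"rz":0,"gripper":40}], "squeeze": 35}}

```text
time: 9.6
tcp_pos: [388.3, 286.8, 28.1]
ee_rot: [1.26, 2.877, 0.001]
wrist_force: [-0.9, -1.3, 5.9]
width: 44.9
grasp_force: 36.3
```

Run:
```python
from h import *
from cell import manip
f,s,R=look("w6"); print(s["grasp_force"],s["wrist_force"]); print(delta(s,R,582,-139.6,s["tcp_pos"][2]))
```

```text
tcp [388.3 286.8  28.1] yaw 132.69 tilt 0.07 w 45.3 q [ 0.52  0.07  1.8  -0.    1.26 -0.23] t 9.65
36.33081793785095 [-1.55453132 -0.23679593  5.84750475]
[-444.7 -146.7    0. ]
```

View pics/w6.png

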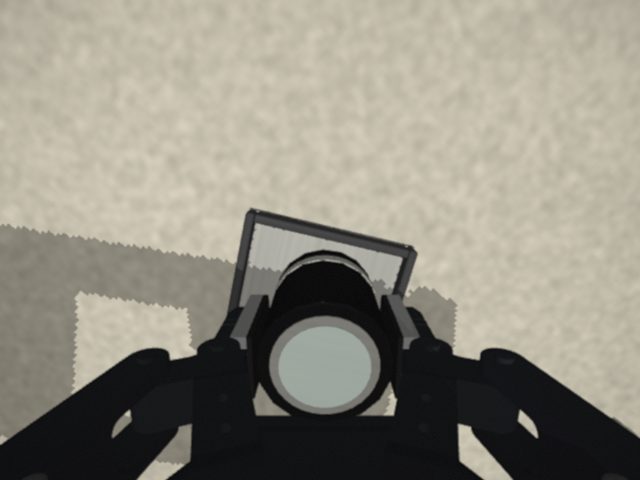

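The eyepiece is gripped upright at (325,365). Lift it and carry it to the round tray.

Call:
{"name": "move_arm", "arguments": {"series": [{"tx":0,"ty":0,"tz":-0.02,"rx":0,"ry":0,"rz":0,"gripper":40},{"tx":0,"ty":0,"tz":-0.04,"rx":0,"ry":0,"rz":0,"gripper":40},{"tx":0,"ty":0,"tz":-0.04,"rx":0,"ry":0,"rz":0,"gripper":40},{"tx":0,"ty":0,"tz":-0.02,"rx":0,"ry":0,"rz":0,"gripper":40},{"tx":-0.0185,"ty":-0.0061,"tz":0,"rx":0,"ry":0,"rz":0,"gripper":40}]}}

```text
time: 10.07
tcp_pos: [397.9, 272.3, 153.2]
ee_rot: [1.253, 2.875, 0.016]
wrist_force: [0.7, 1.2, -1.5]
width: 45.1
grasp_force: 36.4
```

Call:
{"name": "move_arm", "arguments": {"series": [{"tx":-0.037,"ty":-0.01214,"tz":0,"rx":0,"ry":0,"rz":0,"gripper":40},{"tx":-0.037,"ty":-0.01214,"tz":0,"rx":0,"ry":0,"rz":0,"gripper":40},{"tx":-0.037,"ty":-0.01214,"tz":0,"rx":0,"ry":0,"rz":0,"gripper":40},{"tx":-0.037,"ty":-0.01214,"tz":0,"rx":0,"ry":0,"rz":0,"gripper":40},{"tx":-0.037,"ty":-0.01214,"tz":0,"rx":0,"ry":0,"rz":0,"gripper":40},{"tx":-0.037,"ty":-0.01214,"tz":0,"rx":0,"ry":0,"rz":0,"gripper":40},{"tx":-0.037,"ty":-0.01214,"tz":0,"rx":0,"ry":0,"rz":0,"gripper":40},{"tx":-0.037,"ty":-0.01214,"tz":0,"rx":0,"ry":0,"rz":0,"gripper":40},{"tx":-0.037,"ty":-0.01214,"tz":0,"rx":0,"ry":0,"rz":0,"gripper":40},{"tx":-0.037,"ty":-0.01214,"tz":0,"rx":0,"ry":0,"rz":0,"gripper":40},{"tx":-0.037,"ty":-0.01214,"tz":0,"rx":0,"ry":0,"rz":0,"gripper":40},{"tx":-0.0185,"ty":-0.0061,"tz":0,"rx":0,"ry":0,"rz":0,"gripper":40}]}}

```text
time: 11.07
tcp_pos: [582.3, -143.0, 145.6]
ee_rot: [-1.265, -2.875, 0.003]
wrist_force: [-0.8, 0.9, -1.7]
width: 45.5
grasp_force: 36.4
```

Call:
{"name": "move_arm", "arguments": {"series": [{"tx":0,"ty":0,"tz":0,"rx":0,"ry":0,"rz":0,"gripper":40},{"tx":0,"ty":0,"tz":0,"rx":0,"ry":0,"rz":0,"gripper":40},{"tx":0,"ty":0,"tz":0.03,"rx":0,"ry":0,"rz":0,"gripper":40},{"tx":0,"ty":0,"tz":0.03,"rx":0,"ry":0,"rz":0,"gripper":40},{"tx":0,"ty":0,"tz":0.02,"rx":0,"ry":0,"rz":0,"gripper":40},{"tx":0,"ty":0,"tz":0,"rx":0,"ry":0,"rz":0,"gripper":40},{"tx":0,"ty":0,"tz":0,"rx":0,"ry":0,"rz":0,"gripper":40},{"tx":0,"ty":0,"tz":0,"rx":0,"ry":0,"rz":0,"gripper":40}]}}

```text
time: 11.73
tcp_pos: [582.5, -138.0, 68.8]
ee_rot: [1.258, 2.876, 0.001]
wrist_force: [0.1, -0.7, -0.2]
width: 45.1
grasp_force: 36.4
```

Run:
```python
from h import *
from cell import manip
f,s,R=look("w7"); print(s["grasp_force"],s["wrist_force"]); print(delta(s,R,582,-138.2,28.1))
```

```text
tcp [ 583.  -138.4   69.7] yaw 132.74 tilt 0.23 w 45.4 q [-0.33  0.28  1.48  0.    1.38 -1.07] t 11.7833
36.397510170936584 [ 0.5886426  -0.76098943 -0.78735588]
[ 1.  -0.7 41.6]
```

View pics/w7.png

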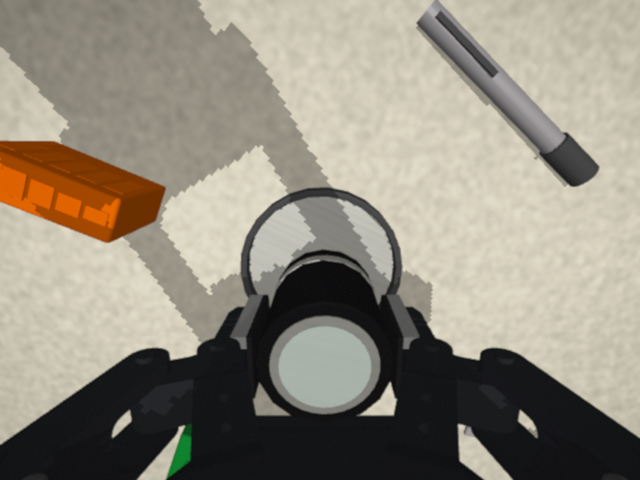

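The eyepiece hangs over the middle of the round tray. Lower it 40 mm.

Call:
{"name": "move_arm", "arguments": {"series": [{"tx":0,"ty":0,"tz":0.015,"rx":0,"ry":0,"rz":0,"gripper":40},{"tx":0,"ty":0,"tz":0.015,"rx":0,"ry":0,"rz":0,"gripper":40},{"tx":0,"ty":0,"tz":0.006,"rx":0,"ry":0,"rz":0,"gripper":40},{"tx":0,"ty":0,"tz":0.003,"rx":0,"ry":0,"rz":0,"gripper":40},{"tx":0,"ty":0,"tz":0.001,"rx":0,"ry":0,"rz":0,"gripper":40},{"tx":0,"ty":0,"tz":0,"rx":0,"ry":0,"rz":0,"gripper":40},{"tx":0,"ty":0,"tz":0,"rx":0,"ry":0,"rz":0,"gripper":40},{"tx":0,"ty":0,"tz":0,"rx":0,"ry":0,"rz":0,"gripper":40}]}}

```text
time: 12.45
tcp_pos: [582.4, -138.9, 28.4]
ee_rot: [1.26, 2.876, 0.0]
wrist_force: [0.1, 0.4, -1.4]
width: 44.9
grasp_force: 36.6
```

Call:
{"name": "move_arm", "arguments": {"series": [{"tx":0,"ty":0,"tz":0.001,"rx":0,"ry":0,"rz":0,"gripper":40},{"tx":0,"ty":0,"tz":0,"rx":0,"ry":0,"rz":0,"gripper":40},{"tx":0,"ty":0,"tz":0,"rx":0,"ry":0,"rz":0,"gripper":40}]}}

```text
time: 12.7
tcp_pos: [582.5, -139.0, 28.2]
ee_rot: [1.26, 2.876, 0.0]
wrist_force: [-2.3, 0.1, 5.1]
width: 44.9
grasp_force: 37.0
```

Call:
{"name": "move_arm", "arguments": {"series": [{"tx":0,"ty":0,"tz":0,"rx":0,"ry":0,"rz":0,"gripper":65},{"tx":0,"ty":0,"tz":0,"rx":0,"ry":0,"rz":0,"gripper":80},{"tx":0,"ty":0,"tz":0,"rx":0,"ry":0,"rz":0,"gripper":100},{"tx":0,"ty":0,"tz":0,"rx":0,"ry":0,"rz":0,"gripper":100},{"tx":0,"ty":0,"tz":0,"rx":0,"ry":0,"rz":0,"gripper":100},{"tx":0,"ty":0,"tz":-0.02,"rx":0,"ry":0,"rz":0,"gripper":100},{"tx":0,"ty":0,"tz":-0.04,"rx":0,"ry":0,"rz":0,"gripper":100},{"tx":0,"ty":0,"tz":-0.04,"rx":0,"ry":0,"rz":0,"gripper":100},{"tx":0,"ty":0,"tz":-0.04,"rx":0,"ry":0,"rz":0,"gripper":100},{"tx":0,"ty":0,"tz":-0.04,"rx":0,"ry":0,"rz":0,"gripper":100},{"tx":0,"ty":0,"tz":-0.02,"rx":0,"ry":0,"rz":0,"gripper":100},{"tx":0,"ty":0,"tz":0,"rx":0,"ry":0,"rz":0,"gripper":100}]}}

```text
time: 13.7
tcp_pos: [584.5, -139.5, 234.4]
ee_rot: [1.255, 2.865, 0.002]
wrist_force: [0.8, 0.3, 1.4]
width: 85.3
grasp_force: 0.0
```

Call:
{"name": "move_arm", "arguments": {"series": [{"tx":0.007,"ty":-0.0379,"tz":0,"rx":0,"ry":0,"rz":0,"gripper":100},{"tx":0.007,"ty":-0.0379,"tz":0,"rx":0,"ry":0,"rz":0,"gripper":100},{"tx":0.007,"ty":-0.0379,"tz":0,"rx":0,"ry":0,"rz":0,"gripper":100},{"tx":0.007,"ty":-0.0379,"tz":0,"rx":0,"ry":0,"rz":0,"gripper":100},{"tx":0.007,"ty":-0.0379,"tz":0,"rx":0,"ry":0,"rz":0,"gripper":100},{"tx":0.007,"ty":-0.0379,"tz":0,"rx":0,"ry":0,"rz":0,"gripper":100},{"tx":0.007,"ty":-0.0379,"tz":0,"rx":0,"ry":0,"rz":0,"gripper":100},{"tx":0,"ty":0,"tz":0,"rx":0,"ry":0,"rz":0,"gripper":100},{"tx":0,"ty":0,"tz":0,"rx":0,"ry":0,"rz":0,"gripper":100},{"tx":0,"ty":0,"tz":0,"rx":0,"ry":0,"rz":0,"gripper":100},{"tx":0,"ty":0,"tz":0,"rx":0,"ry":0,"rz":0,"gripper":100}]}}

```text
time: 14.62
tcp_pos: [354.2, -281.9, 225.7]
ee_rot: [-1.258, -2.878, -0.001]
wrist_force: [0.3, -0.3, 0.3]
width: 85.3
grasp_force: 0.0
```

Run:
```python
from h import *
f,s,R=look("w8"); im=f["color"]; u=proj(f,[[368,-293,30]])[0].astype(int); print(u)
t,ts,_=look("t8","top")
# crops: wrist x5, top crop of eyepiece in round tray
x,y=u; c=cv2.resize(im[y-60:y+60,x-60:x+60],(600,600),interpolation=cv2.INTER_CUBIC)
print("crop origin",x-60,y-60)
a=t["color"][215:270,375:430]; b=t["color"][232:300,238:306]
side=np.vstack([cv2.resize(a,(200,200)),cv2.resize(b,(200,200)),cv2.resize(im[::2,::2],(200,200))])
cv2.imwrite("pics/c8.png",cv2.convertScaleAbs(np.hstack([c,side]),alpha=1.5))
```

```text
tcp [ 354.3 -281.8  225.8] yaw 132.8 tilt 0.05 w 85.3 q [-0.8  -0.13  1.59  0.    1.68 -1.54] t 14.6667
[326 239]
tcp [ 354.4 -281.8  225.9] yaw 132.81 tilt 0.04 w 85.4 q [-0.8  -0.13  1.59  0.    1.68 -1.54] t 14.7167
crop origin 266 179
```

View pics/c8.png

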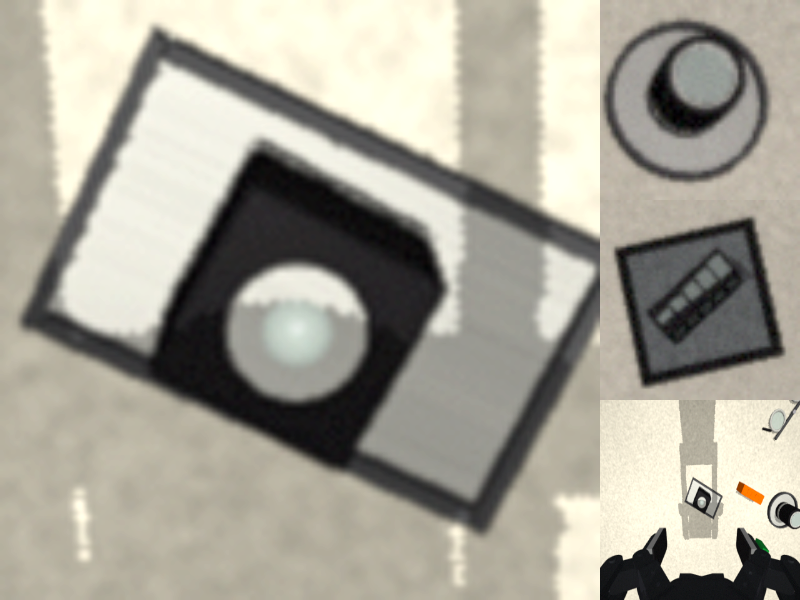

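The crop shows the model eye's top face with corners at about (245,185), (443,288), (345,467) and (150,365), and the eye in its middle at (297,332). The oblong tray's corners are (157,30), (25,322), (482,532) and about (612,243). The eyepiece stands in the round tray and the bar stands on the mat.

Run:
```python
from h import *
from cell import manip
f=dict(np.load("w8.npz")); px=lambda L:[(266+a/5,179+b/5) for a,b in L]
A=lambda P:[np.degrees(np.arctan2(*(P[(i+1)%4]-P[i])[::-1])).round(1) for i in range(4)]
L=lambda P:[np.linalg.norm(P[(i+1)%4]-P[i]).round(1) for i in range(4)]
B=cast(f,px([(245,185),(443,288),(345,467),(150,365)]),54); print("block",B.mean(0),L(B),A(B)); 
e=cast(f,px([(297,332)]),54)[0]; print("eye",e)
im=f["color"]; g=cv2.cvtColor(im,cv2.COLOR_BGR2HSV)[...,2]
T=cast(f,px([(157,30),(612,243),(482,532),(25,322)]),12); print("tray",T.mean(0),L(T),A(T))
s=manip.observe();R=Ro.from_rotvec(s["ee_rot"]).as_matrix()
c=(B.mean(0)+e)/2; print("grasp",c,delta(s,R,*c,26))
```

```text
block [ 366.23354182 -292.74150553] [np.float64(38.7), np.float64(36.9), np.float64(39.2), np.float64(36.2)] [np.float64(14.9), np.float64(-74.2), np.float64(-166.1), np.float64(105.0)]
eye [ 366.89158217 -293.15831693]
tray [ 371.96396082 -291.4409692 ] [np.float64(97.3), np.float64(64.8), np.float64(101.7), np.float64(63.4)] [np.float64(17.7), np.float64(-68.7), np.float64(-163.1), np.float64(107.4)]
grasp [ 366.56256199 -292.94991123] [-16.6   1.3 199.9]
```

Call:
{"name": "move_arm", "arguments": {"series": [{"tx":-0.0166,"ty":0.0013,"tz":0,"rx":0,"ry":0,"rz":0,"gripper":100},{"tx":0,"ty":0,"tz":0.02,"rx":0,"ry":0,"rz":0.121,"gripper":100},{"tx":0,"ty":0,"tz":0.03,"rx":0,"ry":0,"rz":0.121,"gripper":100},{"tx":0,"ty":0,"tz":0.03,"rx":0,"ry":0,"rz":0.121,"gripper":100},{"tx":0,"ty":0,"tz":0.03,"rx":0,"ry":0,"rz":0.121,"gripper":100},{"tx":0,"ty":0,"tz":0,"rx":0,"ry":0,"rz":0,"gripper":100},{"tx":0,"ty":0,"tz":0.03,"rx":0,"ry":0,"rz":0,"gripper":100},{"tx":0,"ty":0,"tz":0.03,"rx":0,"ry":0,"rz":0,"gripper":100},{"tx":0,"ty":0,"tz":0.02,"rx":0,"ry":0,"rz":0,"gripper":100},{"tx":0,"ty":0,"tz":0.012,"rx":0,"ry":0,"rz":0,"gripper":100},{"tx":0,"ty":0,"tz":0,"rx":0,"ry":0,"rz":0,"gripper":100},{"tx":0,"ty":0,"tz":0,"rx":0,"ry":0,"rz":0,"gripper":100}]}}

```text
time: 15.72
tcp_pos: [366.6, -293.9, 25.2]
ee_rot: [1.909, 2.494, -0.0]
wrist_force: [-0.0, 0.5, 0.1]
width: 85.4
grasp_force: 0.0
```

Call:
{"name": "move_arm", "arguments": {"series": [{"tx":0,"ty":0,"tz":0,"rx":0,"ry":0,"rz":0,"gripper":35},{"tx":0,"ty":0,"tz":0,"rx":0,"ry":0,"rz":0,"gripper":35},{"tx":0,"ty":0,"tz":0,"rx":0,"ry":0,"rz":0,"gripper":35},{"tx":0,"ty":0,"tz":0,"rx":0,"ry":0,"rz":0,"gripper":35},{"tx":0,"ty":0,"tz":0,"rx":0,"ry":0,"rz":0,"gripper":35},{"tx":0,"ty":0,"tz":0,"rx":0,"ry":0,"rz":0,"gripper":35},{"tx":0,"ty":0,"tz":0,"rx":0,"ry":0,"rz":0,"gripper":35}], "squeeze": 35}}

```text
time: 16.3
tcp_pos: [366.5, -294.6, 25.7]
ee_rot: [1.912, 2.49, -0.0]
wrist_force: [-0.2, 0.2, 5.8]
width: 39.8
grasp_force: 37.2
```

Run:
```python
from h import *
f,s,R=look("w9"); print(s["grasp_force"],s["wrist_force"])
im=f["color"]; g=cv2.cvtColor(im,cv2.COLOR_BGR2HSV)[...,2]
# eye centre seen in the gripper
m=(g>70).astype(np.uint8); m[:300]=0; m[:,:265]=0; m[:,385:]=0
cs,_=cv2.findContours(m,cv2.RETR_EXTERNAL,cv2.CHAIN_APPROX_NONE)
for k in cs:
    if cv2.contourArea(k)>300: print(cv2.minEnclosingCircle(k), cast(f,[cv2.minEnclosingCircle(k)[0]],54))
print(delta(s,R,388.8,279.5,s["tcp_pos"][2]))
```

```text
tcp [ 366.5 -294.6   25.7] yaw 104.96 tilt 0.16 w 39.5 q [-0.8   0.05  1.84  0.    1.25 -1.06] t 16.35
37.22001314163208 [0.35789582 0.92912527 6.33320431]
((324.5, 400.8428649902344), 61.16115188598633) [[ 371.94747661 -313.99780524]]
((324.28570556640625, 348.5), 35.317691802978516) [[ 366.39236236 -293.53048626]]
[548.9 169.7  -1. ]
```

Call:
{"name": "move_arm", "arguments": {"series": [{"tx":0,"ty":0,"tz":-0.02,"rx":0,"ry":0,"rz":0,"gripper":35},{"tx":0,"ty":0,"tz":-0.04,"rx":0,"ry":0,"rz":0,"gripper":35},{"tx":0,"ty":0,"tz":-0.04,"rx":0,"ry":0,"rz":0,"gripper":35},{"tx":0.0183,"ty":0.0057,"tz":0,"rx":0,"ry":0,"rz":0,"gripper":35},{"tx":0.0365,"ty":0.0113,"tz":0,"rx":0,"ry":0,"rz":0,"gripper":35},{"tx":0.0365,"ty":0.0113,"tz":0,"rx":0,"ry":0,"rz":0,"gripper":35},{"tx":0.0365,"ty":0.0113,"tz":0,"rx":0,"ry":0,"rz":0,"gripper":35},{"tx":0.0365,"ty":0.0113,"tz":0,"rx":0,"ry":0,"rz":0,"gripper":35},{"tx":0.0365,"ty":0.0113,"tz":0,"rx":0,"ry":0,"rz":0,"gripper":35},{"tx":0.0365,"ty":0.0113,"tz":0,"rx":0,"ry":0,"rz":0,"gripper":35},{"tx":0.0365,"ty":0.0113,"tz":0,"rx":0,"ry":0,"rz":0,"gripper":35}]}}

```text
time: 17.27
tcp_pos: [375.9, -5.7, 123.6]
ee_rot: [-1.914, -2.49, 0.001]
wrist_force: [1.4, -0.1, -1.8]
width: 39.4
grasp_force: 36.4
```

Call:
{"name": "move_arm", "arguments": {"series": [{"tx":0.0365,"ty":0.0113,"tz":0,"rx":0,"ry":0,"rz":0,"gripper":35},{"tx":0.0365,"ty":0.0113,"tz":0,"rx":0,"ry":0,"rz":0,"gripper":35},{"tx":0.0365,"ty":0.0113,"tz":0,"rx":0,"ry":0,"rz":0,"gripper":35},{"tx":0.0365,"ty":0.0113,"tz":0,"rx":0,"ry":0,"rz":0,"gripper":35},{"tx":0.0365,"ty":0.0113,"tz":0,"rx":0,"ry":0,"rz":0,"gripper":35},{"tx":0.0365,"ty":0.0113,"tz":0,"rx":0,"ry":0,"rz":0,"gripper":35},{"tx":0.0365,"ty":0.0113,"tz":0,"rx":0,"ry":0,"rz":0,"gripper":35},{"tx":0.0183,"ty":0.0057,"tz":0,"rx":0,"ry":0,"rz":0,"gripper":35},{"tx":0,"ty":0,"tz":0,"rx":0,"ry":0,"rz":-0.083,"gripper":35},{"tx":0,"ty":0,"tz":0,"rx":0,"ry":0,"rz":-0.083,"gripper":35},{"tx":0,"ty":0,"tz":0,"rx":0,"ry":0,"rz":-0.083,"gripper":35},{"tx":0,"ty":0,"tz":0,"rx":0,"ry":0,"rz":0,"gripper":35}]}}

```text
time: 18.27
tcp_pos: [387.5, 278.8, 123.1]
ee_rot: [-1.586, -2.711, 0.004]
wrist_force: [0.8, -0.2, -2.5]
width: 39.8
grasp_force: 36.5
```

Call:
{"name": "move_arm", "arguments": {"series": [{"tx":0,"ty":0,"tz":0.03,"rx":0,"ry":0,"rz":0,"gripper":35},{"tx":0,"ty":0,"tz":0.03,"rx":0,"ry":0,"rz":0,"gripper":35},{"tx":0,"ty":0,"tz":0.01,"rx":0,"ry":0,"rz":0,"gripper":35},{"tx":0,"ty":0,"tz":0,"rx":0,"ry":0,"rz":0,"gripper":35},{"tx":0,"ty":0,"tz":0,"rx":0,"ry":0,"rz":0,"gripper":35},{"tx":0,"ty":0,"tz":0,"rx":0,"ry":0,"rz":0,"gripper":35},{"tx":0,"ty":0,"tz":0,"rx":0,"ry":0,"rz":0,"gripper":35},{"tx":0,"ty":0,"tz":0,"rx":0,"ry":0,"rz":0,"gripper":35}]}}

```text
time: 18.93
tcp_pos: [389.4, 279.6, 56.1]
ee_rot: [1.589, 2.708, 0.005]
wrist_force: [0.3, 0.1, -1.7]
width: 39.3
grasp_force: 36.3
```

Run:
```python
from h import *
f,s,R=look("w10"); print(s["grasp_force"],s["wrist_force"]); print(delta(s,R,389.3,278.6,25.7))
t,_,_=look("t10","top")
# model eye in view; edge of tray near side: fit far rim line in wrist view
im=f["color"]; g=cv2.cvtColor(im,cv2.COLOR_BGR2HSV)[...,2]
for a,b in ((359.8,-1),):pass
# predicted outer tray corners
c=np.array([388.8,279.5]);th=np.radians(29.3);D=np.array([[np.cos(th),np.sin(th)],[-np.sin(th),np.cos(th)]])
Q=[np.r_[c+39*(i*D[0]+j*D[1]),12] for i,j in((1,1),(1,-1),(-1,-1),(-1,1))]
q=proj(f,Q).round().astype(int); print(q.tolist())
o=im.copy(); cv2.polylines(o,[q],True,(0,0,255),1)
cv2.imwrite("pics/w10d.png",cv2.convertScaleAbs(o,alpha=1.4))
```

```text
tcp [389.2 279.4  55.8] yaw 119.21 tilt 0.17 w 39.8 q [ 0.5   0.03  1.79 -0.    1.32 -0.01] t 18.9833
36.3032341003418 [ 0.19360711 -0.26969733 -1.67787113]
[-0.8 -0.4 30.1]
tcp [389.  279.3  55.5] yaw 119.22 tilt 0.13 w 39.5 q [ 0.5   0.03  1.79 -0.    1.32 -0.01] t 19.0333
[[399, 204], [392, 343], [253, 343], [244, 205]]
```

View pics/w10d.png

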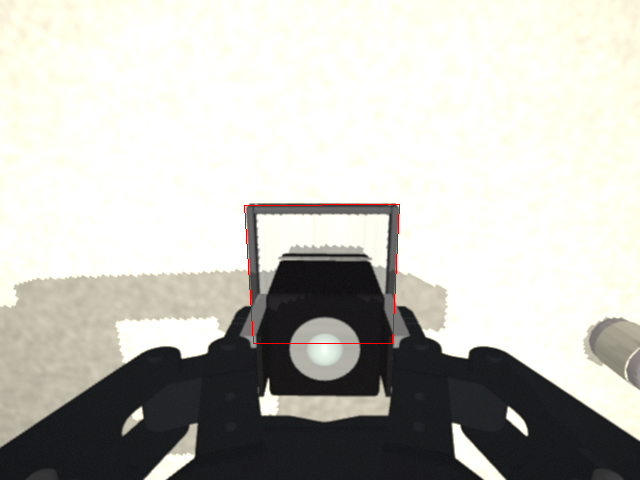

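The model eye is aligned over the square tray, and the drawn rim matches the tray at (244..399,205). Lower it.

Call:
{"name": "move_arm", "arguments": {"series": [{"tx":-0.0008,"ty":-0.0004,"tz":0.01,"rx":0,"ry":0,"rz":0,"gripper":35},{"tx":0,"ty":0,"tz":0.01,"rx":0,"ry":0,"rz":0,"gripper":35},{"tx":0,"ty":0,"tz":0.006,"rx":0,"ry":0,"rz":0,"gripper":35},{"tx":0,"ty":0,"tz":0.002,"rx":0,"ry":0,"rz":0,"gripper":35},{"tx":0,"ty":0,"tz":0.001,"rx":0,"ry":0,"rz":0,"gripper":35},{"tx":0,"ty":0,"tz":0.001,"rx":0,"ry":0,"rz":0,"gripper":35},{"tx":0,"ty":0,"tz":0,"rx":0,"ry":0,"rz":0,"gripper":35},{"tx":0,"ty":0,"tz":0,"rx":0,"ry":0,"rz":0,"gripper":35}]}}

```text
time: 19.7
tcp_pos: [387.4, 277.5, 25.6]
ee_rot: [-1.589, -2.709, 0.004]
wrist_force: [-5.9, -3.4, 13.3]
width: 39.1
grasp_force: 38.1
```

Call:
{"name": "move_arm", "arguments": {"series": [{"tx":0,"ty":0,"tz":0,"rx":0,"ry":0,"rz":0,"gripper":60},{"tx":0,"ty":0,"tz":0,"rx":0,"ry":0,"rz":0,"gripper":80},{"tx":0,"ty":0,"tz":0,"rx":0,"ry":0,"rz":0,"gripper":100},{"tx":0,"ty":0,"tz":0,"rx":0,"ry":0,"rz":0,"gripper":100},{"tx":0,"ty":0,"tz":0,"rx":0,"ry":0,"rz":0,"gripper":100},{"tx":0,"ty":0,"tz":-0.02,"rx":0,"ry":0,"rz":0,"gripper":100},{"tx":0,"ty":0,"tz":-0.04,"rx":0,"ry":0,"rz":0,"gripper":100},{"tx":0,"ty":0,"tz":-0.04,"rx":0,"ry":0,"rz":0,"gripper":100},{"tx":0,"ty":0,"tz":-0.04,"rx":0,"ry":0,"rz":0,"gripper":100},{"tx":0,"ty":0,"tz":-0.04,"rx":0,"ry":0,"rz":0,"gripper":100},{"tx":0,"ty":0,"tz":-0.02,"rx":0,"ry":0,"rz":0,"gripper":100},{"tx":0,"ty":0,"tz":0,"rx":0,"ry":0,"rz":0,"gripper":100}]}}

```text
time: 20.7
tcp_pos: [390.9, 279.5, 231.2]
ee_rot: [1.586, 2.704, 0.017]
wrist_force: [0.3, -0.4, 0.7]
width: 84.8
grasp_force: 0.0
```

Call:
{"name": "move_arm", "arguments": {"series": [{"tx":-0.0382,"ty":0.0096,"tz":0,"rx":0,"ry":0,"rz":0,"gripper":100},{"tx":-0.0382,"ty":0.0096,"tz":0,"rx":0,"ry":0,"rz":0,"gripper":100},{"tx":-0.0382,"ty":0.0096,"tz":0,"rx":0,"ry":0,"rz":0,"gripper":100},{"tx":-0.0382,"ty":0.0096,"tz":0,"rx":0,"ry":0,"rz":0,"gripper":100},{"tx":-0.0382,"ty":0.0096,"tz":0,"rx":0,"ry":0,"rz":0,"gripper":100},{"tx":0,"ty":0,"tz":0,"rx":0,"ry":0,"rz":-0.118,"gripper":100},{"tx":0,"ty":0,"tz":0,"rx":0,"ry":0,"rz":-0.118,"gripper":100},{"tx":0,"ty":0,"tz":0,"rx":0,"ry":0,"rz":0,"gripper":100},{"tx":0,"ty":0,"tz":0,"rx":0,"ry":0,"rz":0,"gripper":100},{"tx":0,"ty":0,"tz":0,"rx":0,"ry":0,"rz":0,"gripper":100},{"tx":0,"ty":0,"tz":0,"rx":0,"ry":0,"rz":0,"gripper":100}]}}

```text
time: 21.62
tcp_pos: [523.0, 135.3, 224.0]
ee_rot: [-1.26, -2.877, 0.001]
wrist_force: [0.0, -0.4, -0.0]
width: 85.4
grasp_force: 0.0
```

Run:
```python
from h import *
f,s,R=look("w11"); t,_,_=look("t11","top")
# oblong tray, now empty, in top view
g=cv2.cvtColor(t["color"],cv2.COLOR_BGR2HSV)[...,2]
def cont(th,x0,y0,x1,y1,f,g,z):
    m=np.zeros_like(g); m[y0:y1,x0:x1]=(g[y0:y1,x0:x1]<th); return hullrect(f,m,z)
for th in(70,80): print("oblong",cont(th,450,308,512,380,t,g,12)[0])
# windows (glass) of the bar in wrist view
im=f["color"]; hsv=cv2.cvtColor(im,cv2.COLOR_BGR2HSV); b=proj(f,[[534,122,54]])[0]; print("bar expected px",b)
yy,xx=np.mgrid[:480,:640]
m=((hsv[...,2]>105)&(im[...,1]>im[...,2].astype(int)+3)&(abs(xx-b[0])<18)&(abs(yy-b[1])<45)).astype(np.uint8)
cs,_=cv2.findContours(m,cv2.RETR_EXTERNAL,cv2.CHAIN_APPROX_NONE)
for k in cs:
    if cv2.contourArea(k)>15: x,y,w,h=cv2.boundingRect(k); print((x,y,w,h))
o=cv2.dilate(m,np.ones((5,5)))
f2=dict(np.load("w2.npz")) # same measure there for reference
im2=f2["color"]; h2=cv2.cvtColor(im2,cv2.COLOR_BGR2HSV)
m2=((h2[...,2]>105)&(im2[...,1]>im2[...,2].astype(int)+3)&(abs(xx-340)<16)&(abs(yy-245)<40)).astype(np.uint8)
for n,ff,mm in(("now",f,m),("w2",f2,m2)):
    pts=cv2.findNonZero(mm)[:,0].astype(float); P=cast(ff,pts,54); print(n,len(P),rect(P))
```

```text
tcp [523.1 135.3 224.2] yaw 132.72 tilt 0.01 w 85.4 q [ 0.15  0.07  1.41 -0.    1.67 -0.6 ] t 21.6667
tcp [523.2 135.2 224.3] yaw 132.74 tilt 0.01 w 85.0 q [ 0.15  0.07  1.41 -0.    1.67 -0.6 ] t 21.7167
oblong (array([ 372.6, -291.3]), array([102.4,  64.8]), 17.2)
oblong (array([ 372.6, -291.4]), array([103.4,  65.6]), 16.9)
bar expected px [322.58428153 246.02356634]
(317, 268, 15, 10)
(319, 255, 12, 10)
(320, 242, 10, 10)
(321, 228, 8, 11)
(322, 214, 6, 11)
now 514 (array([533.2, 124.1]), array([61.7, 27.9]), -45.5)
w2 469 (array([ 580.8, -143.9]), array([56.1, 12.6]), -44.7)
```

Call:
{"name": "move_arm", "arguments": {"series": [{"tx":-0.0172,"ty":0,"tz":0.02,"rx":0,"ry":0,"rz":0,"gripper":80},{"tx":0,"ty":0,"tz":0.04,"rx":0,"ry":0,"rz":0,"gripper":70},{"tx":0,"ty":0,"tz":0.04,"rx":0,"ry":0,"rz":0,"gripper":70},{"tx":0,"ty":0,"tz":0.03,"rx":0,"ry":0,"rz":0,"gripper":70},{"tx":0,"ty":0,"tz":0.03,"rx":0,"ry":0,"rz":0,"gripper":70},{"tx":0,"ty":0,"tz":0.02,"rx":0,"ry":0,"rz":0,"gripper":70},{"tx":0,"ty":0,"tz":0.018,"rx":0,"ry":0,"rz":0,"gripper":70},{"tx":0,"ty":0,"tz":0,"rx":0,"ry":0,"rz":0,"gripper":70},{"tx":0,"ty":0,"tz":0,"rx":0,"ry":0,"rz":0,"gripper":70},{"tx":0,"ty":0,"tz":0,"rx":0,"ry":0,"rz":0,"gripper":70}]}}

```text
time: 22.55
tcp_pos: [536.1, 122.5, 27.8]
ee_rot: [1.258, 2.876, 0.002]
wrist_force: [-0.4, 0.3, 0.5]
width: 59.9
grasp_force: 0.0
```

Call:
{"name": "move_arm", "arguments": {"series": [{"tx":0,"ty":0,"tz":0,"rx":0,"ry":0,"rz":0,"gripper":15},{"tx":0,"ty":0,"tz":0,"rx":0,"ry":0,"rz":0,"gripper":15},{"tx":0,"ty":0,"tz":0,"rx":0,"ry":0,"rz":0,"gripper":15},{"tx":0,"ty":0,"tz":0,"rx":0,"ry":0,"rz":0,"gripper":15},{"tx":0,"ty":0,"tz":0,"rx":0,"ry":0,"rz":0,"gripper":15},{"tx":0,"ty":0,"tz":0,"rx":0,"ry":0,"rz":0,"gripper":15},{"tx":0,"ty":0,"tz":0,"rx":0,"ry":0,"rz":0,"gripper":15},{"tx":0,"ty":0,"tz":0,"rx":0,"ry":0,"rz":0,"gripper":15}], "squeeze": 35}}

```text
time: 23.22
tcp_pos: [536.1, 122.3, 27.8]
ee_rot: [1.258, 2.876, 0.002]
wrist_force: [-0.4, 0.2, 6.3]
width: 21.3
grasp_force: 35.4
```

Run:
```python
from h import *
f,s,R=look("w12"); print(s["grasp_force"],s["wrist_force"])
im=f["color"]; hsv=cv2.cvtColor(im,cv2.COLOR_BGR2HSV)
m=((hsv[...,2]>105)&(im[...,1]>im[...,2].astype(int)+3)).astype(np.uint8); m[:240]=0; m[:,:295]=0; m[:,355:]=0
cs,_=cv2.findContours(m,cv2.RETR_EXTERNAL,cv2.CHAIN_APPROX_NONE)
for k in cs:
    if cv2.contourArea(k)>60: x,y,w,h=cv2.boundingRect(k); print((x,y,w,h))
print("tcp at z54 px",proj(f,[np.r_[s["tcp_pos"][:2],54]]),"px of tcp+-32 along x",proj(f,[np.r_[(s["tcp_pos"]+k*R[:,0])[:2],54] for k in(32,-32)]))
print(delta(s,R,372.6,-291.4,s["tcp_pos"][2]))
```

```text
tcp [536.1 122.3  27.8] yaw 132.74 tilt 0.14 w 21.4 q [ 0.12  0.21  1.64 -0.    1.28 -0.62] t 23.2667
35.415215492248535 [0.4253688  0.31465659 5.73093547]
(306, 393, 38, 24)
(308, 364, 34, 25)
(311, 333, 28, 26)
(313, 301, 24, 27)
(316, 267, 18, 29)
tcp at z54 px [[322.60016176 347.42266566]] px of tcp+-32 along x [[322.50833724 260.45338865]
 [322.68060125 423.60890511]]
[-192.9 -400.8   -0.5]
```

Call:
{"name": "move_arm", "arguments": {"series": [{"tx":0,"ty":0,"tz":-0.02,"rx":0,"ry":0,"rz":0,"gripper":15},{"tx":0,"ty":0,"tz":-0.04,"rx":0,"ry":0,"rz":0,"gripper":15},{"tx":0,"ty":0,"tz":-0.04,"rx":0,"ry":0,"rz":0,"gripper":15},{"tx":-0.00877,"ty":-0.01822,"tz":0,"rx":0,"ry":0,"rz":0,"gripper":15},{"tx":-0.01754,"ty":-0.03644,"tz":0,"rx":0,"ry":0,"rz":0,"gripper":15},{"tx":-0.01754,"ty":-0.03644,"tz":0,"rx":0,"ry":0,"rz":0,"gripper":15},{"tx":-0.01754,"ty":-0.03644,"tz":0,"rx":0,"ry":0,"rz":0,"gripper":15},{"tx":-0.01754,"ty":-0.03644,"tz":0,"rx":0,"ry":0,"rz":0,"gripper":15},{"tx":-0.01754,"ty":-0.03644,"tz":0,"rx":0,"ry":0,"rz":0,"gripper":15},{"tx":-0.01754,"ty":-0.03644,"tz":0,"rx":0,"ry":0,"rz":0,"gripper":15}]}}

```text
time: 24.1
tcp_pos: [437.0, -123.5, 125.7]
ee_rot: [-1.258, -2.878, 0.0]
wrist_force: [0.7, -0.0, -1.8]
width: 21.6
grasp_force: 34.8
```

Call:
{"name": "move_arm", "arguments": {"series": [{"tx":-0.01754,"ty":-0.03644,"tz":0,"rx":0,"ry":0,"rz":0,"gripper":15},{"tx":-0.01754,"ty":-0.03644,"tz":0,"rx":0,"ry":0,"rz":0,"gripper":15},{"tx":-0.01754,"ty":-0.03644,"tz":0,"rx":0,"ry":0,"rz":0,"gripper":15},{"tx":-0.01754,"ty":-0.03644,"tz":0,"rx":0,"ry":0,"rz":0,"gripper":15},{"tx":-0.00877,"ty":-0.01822,"tz":0,"rx":0,"ry":0,"rz":0,"gripper":15},{"tx":0,"ty":0,"tz":0,"rx":0,"ry":0,"rz":0.1187,"gripper":15},{"tx":0,"ty":0,"tz":0,"rx":0,"ry":0,"rz":0.1187,"gripper":15},{"tx":0,"ty":0,"tz":0,"rx":0,"ry":0,"rz":0.1187,"gripper":15},{"tx":0,"ty":0,"tz":0,"rx":0,"ry":0,"rz":0.1187,"gripper":15},{"tx":0,"ty":0,"tz":0,"rx":0,"ry":0,"rz":0.1187,"gripper":15},{"tx":0,"ty":0,"tz":0,"rx":0,"ry":0,"rz":0.1187,"gripper":15},{"tx":0,"ty":0,"tz":0,"rx":0,"ry":0,"rz":0.1187,"gripper":15}]}}

```text
time: 25.1
tcp_pos: [371.2, -291.2, 125.4]
ee_rot: [-2.319, -2.117, 0.0]
wrist_force: [1.2, 0.1, -1.6]
width: 21.5
grasp_force: 34.8
```

Call:
{"name": "move_arm", "arguments": {"series": [{"tx":0,"ty":0,"tz":0,"rx":0,"ry":0,"rz":0.1187,"gripper":15},{"tx":0,"ty":0,"tz":0,"rx":0,"ry":0,"rz":0.1187,"gripper":15},{"tx":0,"ty":0,"tz":0,"rx":0,"ry":0,"rz":0.1187,"gripper":15},{"tx":0,"ty":0,"tz":0,"rx":0,"ry":0,"rz":0.1187,"gripper":15},{"tx":0,"ty":0,"tz":0,"rx":0,"ry":0,"rz":0.1187,"gripper":15},{"tx":0,"ty":0,"tz":0,"rx":0,"ry":0,"rz":0.1187,"gripper":15},{"tx":0,"ty":0,"tz":0,"rx":0,"ry":0,"rz":0.1187,"gripper":15},{"tx":0,"ty":0,"tz":0,"rx":0,"ry":0,"rz":0.1187,"gripper":15},{"tx":0,"ty":0,"tz":0,"rx":0,"ry":0,"rz":0.1187,"gripper":15},{"tx":0,"ty":0,"tz":0,"rx":0,"ry":0,"rz":0.1187,"gripper":15},{"tx":0,"ty":0,"tz":0,"rx":0,"ry":0,"rz":0,"gripper":15}]}}

```text
time: 26.02
tcp_pos: [371.3, -291.2, 125.5]
ee_rot: [-3.106, -0.465, 0.001]
wrist_force: [0.4, 0.6, -1.5]
width: 21.4
grasp_force: 34.8
```

Call:
{"name": "move_arm", "arguments": {"series": [{"tx":0,"ty":0,"tz":0.03,"rx":0,"ry":0,"rz":0,"gripper":15},{"tx":0,"ty":0,"tz":0.03,"rx":0,"ry":0,"rz":0,"gripper":15},{"tx":0,"ty":0,"tz":0.01,"rx":0,"ry":0,"rz":0,"gripper":15},{"tx":0,"ty":0,"tz":0,"rx":0,"ry":0,"rz":0,"gripper":15},{"tx":0,"ty":0,"tz":0,"rx":0,"ry":0,"rz":0,"gripper":15},{"tx":0,"ty":0,"tz":0,"rx":0,"ry":0,"rz":0,"gripper":15},{"tx":0,"ty":0,"tz":0,"rx":0,"ry":0,"rz":0,"gripper":15}]}}

```text
time: 26.6
tcp_pos: [372.8, -292.7, 58.4]
ee_rot: [3.103, 0.468, 0.004]
wrist_force: [0.1, -0.7, -1.2]
width: 21.3
grasp_force: 34.8
```

Run:
```python
from h import *
f,s,R=look("w13"); print(s["grasp_force"],s["wrist_force"]); print(delta(s,R,372.6,-291.4,27.8))
g=cv2.cvtColor(f["color"],cv2.COLOR_BGR2HSV)[...,2]
# far end and long sides of the tray: dark rim crossings seen in rows/columns, against prediction
c=np.array([372.6,-291.4]);th=np.radians(17.1);D=np.array([[np.cos(th),np.sin(th)],[-np.sin(th),np.cos(th)]])
q=proj(f,[np.r_[c+52*i*D[0]+32*j*D[1],12] for i,j in((1,1),(1,-1),(-1,-1),(-1,1))]); print("pred",q.round().tolist())
y0=int(q[0][1])
for y in range(y0+12,y0+70,12): r=np.where(g[y,180:460]<95)[0]+180; print(y,r.min(),r.max(), [int(v) for v in r[np.r_[True,np.diff(r)>1]]])
for x in(280,320,360): r=np.where(g[100:300,x]<95)[0]+100; print(x,r[:1])
```

```text
tcp [ 372.7 -292.6   58.3] yaw 17.15 tilt 0.22 w 21.9 q [-0.79  0.02  1.8  -0.    1.32  0.49] t 26.65
34.78734791278839 [ 0.34595088 -0.44412242 -1.25531537]
[ 0.2 -1.3 30.5]
pred [[260.0, 177.0], [388.0, 177.0], [379.0, 360.0], [268.0, 360.0]]
188 264 387 [264, 379]
200 263 387 [263, 378]
212 264 386 [264, 378]
224 264 386 [264, 378]
236 265 385 [265, 298, 377]
280 [176]
320 [176]
360 [176]
```

Call:
{"name": "move_arm", "arguments": {"series": [{"tx":0,"ty":-0.0005,"tz":0.01,"rx":0,"ry":0,"rz":0,"gripper":15},{"tx":0,"ty":0,"tz":0.01,"rx":0,"ry":0,"rz":0,"gripper":15},{"tx":0,"ty":0,"tz":0.006,"rx":0,"ry":0,"rz":0,"gripper":15},{"tx":0,"ty":0,"tz":0.002,"rx":0,"ry":0,"rz":0,"gripper":15},{"tx":0,"ty":0,"tz":0.001,"rx":0,"ry":0,"rz":0,"gripper":15},{"tx":0,"ty":0,"tz":0,"rx":0,"ry":0,"rz":0,"gripper":15},{"tx":0,"ty":0,"tz":0,"rx":0,"ry":0,"rz":0,"gripper":15}]}}

```text
time: 27.23
tcp_pos: [370.9, -290.4, 27.7]
ee_rot: [-3.105, -0.468, 0.002]
wrist_force: [-2.8, 3.2, 7.2]
width: 21.1
grasp_force: 36.0
```

Call:
{"name": "move_arm", "arguments": {"series": [{"tx":0,"ty":0,"tz":0,"rx":0,"ry":0,"rz":0,"gripper":40},{"tx":0,"ty":0,"tz":0,"rx":0,"ry":0,"rz":0,"gripper":60},{"tx":0,"ty":0,"tz":0,"rx":0,"ry":0,"rz":0,"gripper":70},{"tx":0,"ty":0,"tz":0,"rx":0,"ry":0,"rz":0,"gripper":80},{"tx":0,"ty":0,"tz":-0.02,"rx":0,"ry":0,"rz":0,"gripper":100},{"tx":0,"ty":0,"tz":-0.04,"rx":0,"ry":0,"rz":0,"gripper":100},{"tx":0,"ty":0,"tz":-0.04,"rx":0,"ry":0,"rz":0,"gripper":100},{"tx":0,"ty":0,"tz":-0.04,"rx":0,"ry":0,"rz":0,"gripper":100},{"tx":0,"ty":0,"tz":-0.04,"rx":0,"ry":0,"rz":0,"gripper":100},{"tx":-0.02,"ty":0,"tz":-0.02,"rx":0,"ry":0,"rz":0,"gripper":100},{"tx":-0.04,"ty":0,"tz":0,"rx":0,"ry":0,"rz":0,"gripper":100}]}}

```text
time: 28.15
tcp_pos: [317.7, -310.5, 233.9]
ee_rot: [3.095, 0.474, 0.012]
wrist_force: [-0.9, -1.2, 0.3]
width: 85.4
grasp_force: 0.0
```

Call:
{"name": "move_arm", "arguments": {"series": [{"tx":-0.04,"ty":0.02,"tz":0,"rx":0,"ry":0,"rz":0,"gripper":100},{"tx":-0.02,"ty":0.02,"tz":0,"rx":0,"ry":0,"rz":0,"gripper":100},{"tx":0,"ty":0,"tz":0,"rx":0,"ry":0,"rz":0,"gripper":100},{"tx":0,"ty":0,"tz":0,"rx":0,"ry":0,"rz":0,"gripper":100},{"tx":0,"ty":0,"tz":0,"rx":0,"ry":0,"rz":0,"gripper":100},{"tx":0,"ty":0,"tz":0,"rx":0,"ry":0,"rz":0,"gripper":100}]}}

```text
time: 28.65
tcp_pos: [271.4, -361.9, 227.1]
ee_rot: [-3.106, -0.469, -0.0]
wrist_force: [-0.5, 0.8, -0.5]
width: 85.2
grasp_force: 0.0
```

Run:
```python
from h import *
f,s,R=look("t14","top"); w,_,_=look("w14")
im=f["color"]; S=lambda a,sz:cv2.resize(a,sz,interpolation=cv2.INTER_CUBIC)
C=lambda x,y:S(im[y-35:y+35,x-35:x+35],(267,267))
row=np.hstack([C(398,242),C(192,340),C(482,345)])[:,:800]
full=S(im,(400,300)); wr=S(w["color"],(400,300))
cv2.imwrite("pics/fin.png",cv2.convertScaleAbs(np.vstack([row,np.hstack([full,wr])[:,:row.shape[1]]]),alpha=1.5)); print(row.shape)
```

```text
tcp [ 271.5 -361.8  227.2] yaw 17.22 tilt 0.03 w 85.3 q [-1.05 -0.13  1.59  0.    1.68  0.22] t 28.7
tcp [ 271.5 -361.8  227.2] yaw 17.23 tilt 0.02 w 85.4 q [-1.05 -0.13  1.59  0.    1.68  0.22] t 28.75
(267, 800, 3)
```

View pics/fin.png

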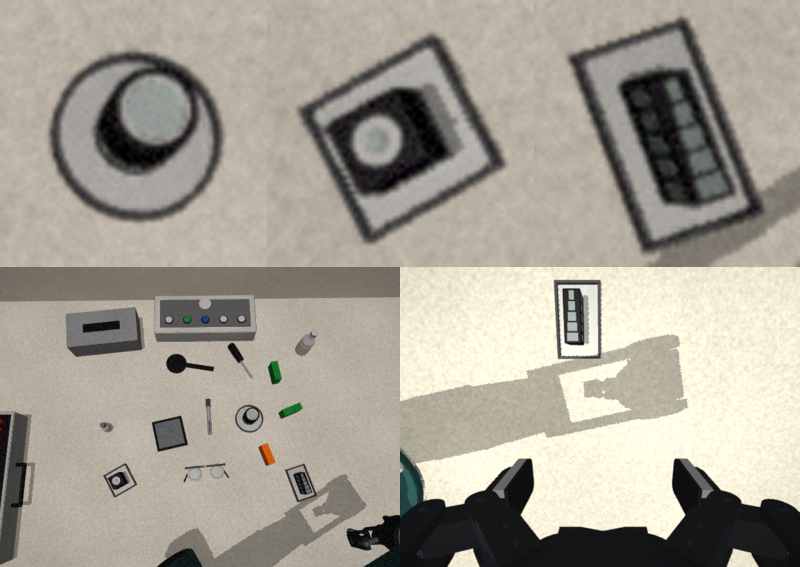

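The final view shows all three standing in their own trays. The eyepiece lens is at (157,107), the model eye at (377,140) and the bar top at (696,137). The bystanders haven't moved. Now a numeric check of the centring.

Run:
```python
from h import *
f=dict(np.load("t14.npz"))
for n,uv,z,c in(("eyep",(404.2,235.1),64,(582,-139.6)),("eye",(185.8,341.7),54,(388.8,279.5)),("bar",(489.5,345.9),54,(372.6,-291.4))): print(n,cast(f,[uv],z).round(1),c)
g=cv2.cvtColor(f["color"],cv2.COLOR_BGR2HSV)[...,2];m=np.zeros_like(g);m[308:374,160:225]=g[308:374,160:225]<75;print("square",hullrect(f,m,12)[0])
```

```text
eyep [[ 583.4 -142.7]] (582, -139.6)
eye [[387.1 276.3]] (388.8, 279.5)
bar [[ 370.3 -293.2]] (372.6, -291.4)
square (array([389.5, 275.3]), array([79.8, 78.8]), -61.0)
```

```bash
python3 -c "
from cell import manip
print(manip.job_done())"
```

```text
the job is handed in; nothing more can be done
None
```

The job is handed in: I parked the prism bar on the mat first, and the eyepiece, model eye and prism bar now stand upright within about 3 mm of the middle of their own trays, the bar lengthwise, with the bystanders not visibly moved and about 29 s used.

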